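# Put the tester's reference blocks away and leave it in standby

### The job

The calibration check is finished: turn the tester's selector knob to off (white disc), only then swing the guard fully open, and put every reference block from the tester's bay back in the rack, upright and fully down in the pocket of its own colour. When all are home, lower the guard gently until it is fully closed, and last of all turn the selector to standby (green square). Leave everything else on the bench where it is.

Things in the scene. Friction and masses are not known exactly. Their poses are not given: they have to be found in the camera images.
- tester: tester, fixed. Origin: on the bench under its bay; x to the back (hinge side), y left. Grey bed 336 wide, x -115 to +80 mm, top 6 mm above the bench; the blocks stand on it. Posts 14 mm wide at x -66, y +-160 (67 high) and x +78, y +-160 (78 high); white body 66 high from x +91 to +166. The closed guard lies 77 to 83 mm above the bench
- guard (a joint): angle of the clear, yellow-framed guard panel (150 x 320 x 6 mm) over the bay: 0 = closed on its front posts, grows as its front edge swings up, 1.75 = fully open on its stop (leaning a little back past upright). Stiff hinge: it stays at whatever angle it is left
- guard_handle (a point): middle of the guard's black handle: a round bar 12 mm thick, 132 mm free length, along the tester's y, 190 mm from the hinge axis, with a clear gap of 34 mm between bar and panel edge. Can be pinched from above, across the bar, which may turn between the fingers. About 80 mm above the bench when closed, 270 mm when open
- guard_hinge (a point): middle of the guard's hinge axis (along the tester's y), 80 mm above the bench at the back of the bay
- selector_box: selector box, white with black top, 130 x 130 x 45 mm, fixed; origin under its centre. Four marks 47 mm from the knob's axis, clockwise from above: green square (standby), white disc (off), one orange bar (low), two orange bars (high), at 1.05, 0.35, -0.35, -1.05 rad counter-clockwise from the box's x axis
- selector (a joint): angle of the grey selector knob, growing clockwise seen from above; clicks into four detents: 0 = green square (standby), 0.7 = white disc (off), 1.4 = one orange bar, 2.1 = two orange bars. Range -0.12 to 2.22. Its red-lined end points at (1.05 - angle) rad counter-clockwise from the box's x axis. Needs under 0.2 N m
- selector_grip (a point): point on the knob's vertical axis at the height to grip, 71 mm above the bench. The grip is an upright bar 52 long x 13 wide, 54 to 80 mm above the bench, on a 58 mm disc; the bar runs along the direction of its red-lined end. The point's x axis turns with the knob: the bar lies 1.05 rad counter-clockwise from it
- rack: black storage rack, 150 x 150 x 30 mm, fixed to the bench; origin under its centre. Four square pockets 44 mm wide, 20 mm deep, sides parallel to the rack's x and y, 72 mm apart; each is framed in the colour of its block
- slot_red (a point): middle of the floor of the rack's red-framed pocket, 10 mm above the bench and 20 mm below the rack's top; axes as the rack's
- slot_blue (a point): middle of the floor of the rack's blue-framed pocket, 10 mm above the bench and 20 mm below the rack's top; axes as the rack's
- slot_yellow (a point): middle of the floor of the rack's yellow-framed pocket, 10 mm above the bench and 20 mm below the rack's top; axes as the rack's
- slot_violet (a point): middle of the floor of the rack's violet-framed pocket, 10 mm above the bench and 20 mm below the rack's top; axes as the rack's
- block_red: reference block with red grip (may be absent): steel body 36 x 36 x 26 mm with, centred on top, a red square grip 18 x 18 mm and 20 mm tall (26 to 46 mm above its underside), sides parallel to the body's. About 180 g. Origin: centre of its underside. When home its origin is at its slot's point
- block_blue: reference block with blue grip (may be absent): steel body 36 x 36 x 26 mm with, centred on top, a blue square grip 18 x 18 mm and 20 mm tall (26 to 46 mm above its underside), sides parallel to the body's. About 180 g. Origin: centre of its underside. When home its origin is at its slot's point
- block_yellow: reference block with yellow grip (may be absent): steel body 36 x 36 x 26 mm with, centred on top, a yellow square grip 18 x 18 mm and 20 mm tall (26 to 46 mm above its underside), sides parallel to the body's. About 180 g. Origin: centre of its underside. When home its origin is at its slot's point
- block_violet: reference block with violet grip (may be absent): steel body 36 x 36 x 26 mm with, centred on top, a violet square grip 18 x 18 mm and 20 mm tall (26 to 46 mm above its underside), sides parallel to the body's. About 180 g. Origin: centre of its underside. When home its origin is at its slot's point
- dish: white shallow dish, 68 mm across, 18 mm high; bystander, leave alone
- tweezers: dark steel tweezers, 120 x 10 x 6 mm, lying along its x; bystander, leave alone
- bottle: small blue bottle, 44 mm across, 90 mm high; bystander, leave alone
- driver: screwdriver, 170 mm long, lying along its x; bystander, leave alone
Mind the look-alikes: they are no part of the job. Of the things that look like the selector_box, the smallest one is meant.

How it is judged (in metres and radians):
On the way, in this order (a step that is already met when the one before it is completed fails the run):
1. the selector clicks to off (white disc) with the guard still closed (value of joint selector between 0.55 and 0.85 rad and value of joint guard below 0.15 rad), for 0.3 s.
2. the guard is swung fully open (value of joint guard above 1.6 rad), for 0.3 s.
3. every block present is home in the pocket of its own colour (distance between block_red and slot_red below 0.009 m and angle between each of block_red, block_blue, block_yellow, block_violet's own z axis and vertical below 0.12 rad and distance between block_blue and slot_blue below 0.009 m and distance between block_yellow and slot_yellow below 0.009 m and distance between block_violet and slot_violet below 0.009 m), for 0.3 s.
4. the guard is closed (value of joint guard below 0.04 rad), for 0.3 s.
5. the selector is at standby (green square) (value of joint selector between -0.15 and 0.15 rad), for 0.3 s.
At the end, for the whole second after the job is handed in: Every block present stands upright (within 0.12 rad) and fully down in the pocket of its own colour (its origin within 9 mm of the slot point), the guard is closed (below 0.04 rad) and the selector is in the standby detent (within 0.15 rad of 0) (all of step 3 and all of step 5 and value of joint guard below 0.04 rad); the robot touches nothing.
It fails at once if the guard is slammed (faster than 1 rad/s over the last 0.3 rad of its way down) (value of joint guard below 0.3 rad and velocity of joint guard below -1 rad/s).
It fails at once if a bystander is moved by more than 40 mm (distance of any of dish, tweezers, bottle, driver from where it was at the start of the episode above 0.04 m).
Of block_red, block_blue, block_yellow, block_violet only 3 to 4 are there at a start; the rules pass over those that are not, and their reading is None.
At some moment in a run one of block_red, block_blue, block_yellow, block_violet may be knocked a few centimetres aside while the robot is not near it.
It also fails if it takes over 210 s, if anything falls off the work surface, if the arm or the gripper's body presses on something with over 40 N, if the wrist force passes 120 N, or if a joint passes its speed limit or range.

### The arm

A 7-joint arm with a two-finger parallel gripper is mounted at the origin on the work surface. World frame = base frame: x ahead of the robot, y to its left, z up, the work surface at z = 0. Lengths are in mm, angles in rad, forces in N, time in s.
With the tool pointing down it reaches from about 350 to 900 mm from the base axis. Payload 19.9 kg.
Tool frame: the origin (TCP) lies midway between the tips of the shut fingers; the grasp point (between the pads) lies 19 mm behind it; z points along the fingers, y is the line along which they close (so a half turn about z gives the same grasp; the last joint's range is limited). The gripper opens to 94 mm and grips with 3 to 60 N. Pads are 16 mm wide; open, the fingers measure 119 mm over their backs; the gripper's body (75 mm by 177 mm) begins 78 mm behind the grasp point.
Start: joints at [-1.389, 0.417, -0.01, 1.614, 0.005, 1.111, -0.053], TCP at [138.702, 609.394, 205.425] pointing down, gripper open.
Joint ranges: [-2.81, 2.81], [-0.39, 2.02], [-1.27, 1.25], [0.06, 2.57], [-1.19, 4.33], [0.19, 2], [-2.82, 2.82]. Speed limits (rad/s): [1.89, 1.89, 2.39, 2.39, 3.01, 3.01, 3.01].

### API

Orientations are given as a rotation vector (axis times angle).
In Python, from cell import * gives the robot as it stands. The module is installed in compiled form; this text tells all that it offers.
- The arm moves only by the shell command python3 -m inch 'ROWS' [FORCE]. ROWS is JSON, a list of rows, each a list of 3 entries, a list of its own where there are three numbers: the turn, a rotation vector about the tool's x, y, z in units of 8 degrees (1.0 is 8 degrees), then the shift along the tool's x, y, z in units of 30 mm (1.0 is 30 mm), then the opening, from 0 (shut) to 1 (fully open). A call has 1 to 8 rows; each row shifts and turns the commanded pose from where the row before left it, along the tool's axes as they then stand; what a row does not reach is not made up. A row lasts 1/8 s, in which the tool goes at most 62.5 mm and 10.7 degrees, less where a joint would pass 70% of its speed; a pose out of reach is approached as far as the arm can. A call is refused whole if a number of a shift passes 1 or a number of a turn 1, either way. A call with a gripper value outside its range is refused whole. The fingers move at their own pace and stop on an object; FORCE is the grip in N (left out, the last holds). Time passes only in rows, so rows that do not move let the fingers close. It gives the time, the measured TCP pose, the force, the opening and the grip force at its end, in the units of the state.
- state(): the state, without advancing time (a new reading comes with each control period).
- snapshot(name): name is "scene" or "top"; returns a dict with "pixels" (420x560x3 uint8, blue, green, red), "range_z" (420x560 float32, mm along the optical axis (not along the pixel's ray), 0 where there is no reading), "mtx" (3x3 intrinsics, pixels), "pose" (4x4, takes a point from camera to world coordinates). Camera axes: x right, y down, z forward; pixel columns grow to the right and rows downward; lengths in mm; the calibration is good to about 2 mm. A picture is of the moment at which its call begins.
- finish_job(): hands the job in; it is judged then, once.
Trained networks look in a picture, given as the dict that the camera call returned (one of the last four; its "shot" number tells which), for a name from the list of things; names that differ only in an ending like _2 or _b are one class to them, and where a whole thing is asked for, a point or a joint stands for the part that bears it (a point fixed in the world has none). Each returns a list of dicts, best first, with "confidence" (0 to 1); they miss things now and then, are a little off and sometimes report something else, mostly with a low value. They report only what shows in the picture. A call takes as long as a camera call. They do not tell look-alikes from the thing itself.
- search_frame(picture, target): "point" ([x, y, z] in mm, in world coordinates, good to about 4 mm: the middle of the surface that is visible of it).
- silhouettes(picture, target): "mask" (420x560 bool, what is visible of it).
The state is a dict: "clock": time; "q": joint angles; "joint_vel": joint speeds; "effort": joint torques, N m; "tcp_pos": TCP position; "eef_rot": TCP orientation; "force": force on the tool from outside, world axes, zero at the start; "torque": the same for the moment, N m; "gripper_width": opening from 0.0 (shut) to 1.0 (fully open); "grasp_force": force on a finger pad.
Only numpy, scipy, OpenCV 4.12 (cv2) and the standard library are available. Lean on these libraries where they do the work, as an engineer would, in place of code of your own. Each camera call takes 0.05 s, during which the arm holds its last target. There are 200 camera calls.

## Working session

There is one attempt and no reset: what is moved stays moved. The work goes in short steps, Python scripts to look and compute and a shell command to move; the robot and the scene stay as the last step left them, time stands still between calls to the robot, and variables do not carry over. Pictures are saved under pics/ and viewed, at most 14 in all, crops included, and the job is handed in when it is done.

```bash
mkdir -p pics
cat > h.py <<'E'
from cell import *
import numpy as np, cv2
from scipy.spatial.transform import Rotation as R
def cloud(s):
    z=s["range_z"].astype(float);K=np.array(s["mtx"]);T=np.array(s["pose"])
    v,u=np.mgrid[:z.shape[0],:z.shape[1]]
    P=np.stack([(u-K[0,2])/K[0,0]*z,(v-K[1,2])/K[1,1]*z,z],-1)
    P=P@T[:3,:3].T+T[:3,3]; P[z==0]=np.nan
    return P
def proj(s,p):
    T=np.linalg.inv(np.array(s["pose"]));c=T[:3,:3]@np.array(p,float)+T[:3,3];K=np.array(s["mtx"])
    return (K@c/c[2])[:2]
E
python3 - <<'E'
from h import *
st=state();print(st["clock"],st["tcp_pos"],st["eef_rot"],st["gripper_width"])
print(R.from_rotvec(st["eef_rot"]).as_matrix().round(3))
for n in("top","scene"):
    s=snapshot(n);cv2.imwrite(f"pics/{n}0.png",s["pixels"])
    print(n,np.array(s["pose"]).round(2).tolist())
    for t in("tester","guard_handle","guard","selector_box","selector","selector_grip","rack","slot_red","slot_blue","slot_yellow","slot_violet","block_red","block_blue","block_yellow","block_violet","dish","tweezers","bottle","driver"):
        print(t,[(np.round(d["point"]).tolist(),round(d["confidence"],2)) for d in search_frame(s,t)][:4])
E
```

```text
0.0 [138.64117858 609.0375945  204.8344364 ] [-3.50734769e-01 -3.12194106e+00  1.92499025e-03] 0.9973887772497642
[[-0.975  0.222 -0.   ]
 [ 0.222  0.975 -0.001]
 [-0.    -0.001 -1.   ]]
top [[0.01, -0.98, 0.18, 246.98], [-1.0, -0.01, -0.01, -154.52], [0.01, -0.18, -0.98, 1286.95], [0.0, 0.0, 0.0, 1.0]]
tester [([588.0, 3.0, 84.0], 0.69)]
guard_handle [([574.0, 3.0, 82.0], 0.78), ([588.0, 1.0, 82.0], 0.63), ([415.0, -147.0, 2.0], 0.6)]
guard [([576.0, 6.0, 82.0], 0.79), ([610.0, -377.0, 25.0], 0.66)]
selector_box [([248.0, -392.0, 60.0], 0.97), ([371.0, -685.0, 64.0], 0.67)]
selector [([472.0, -314.0, 56.0], 0.77), ([380.0, -695.0, 72.0], 0.6), ([247.0, -396.0, 70.0], 0.58), ([471.0, -310.0, 42.0], 0.28)]
selector_grip [([474.0, -315.0, 55.0], 0.68), ([248.0, -397.0, 70.0], 0.68), ([591.0, -2.0, 83.0], 0.66), ([381.0, -696.0, 69.0], 0.65)]
rack [([491.0, 312.0, 32.0], 0.63)]
slot_red [([491.0, 309.0, 28.0], 0.78), ([577.0, -1.0, 83.0], 0.42)]
slot_blue [([489.0, 303.0, 28.0], 0.58), ([469.0, -314.0, 41.0], 0.39)]
slot_yellow [([490.0, 312.0, 32.0], 0.94)]
slot_violet [([488.0, 312.0,
[... 843 characters left out ...]
, ([478.0, -322.0, 54.0], 0.56)]
selector_grip [([390.0, -704.0, 78.0], 0.63), ([257.0, -402.0, 81.0], 0.55)]
rack [([497.0, 296.0, 28.0], 0.75), ([630.0, -15.0, 86.0], 0.18)]
slot_red [([496.0, 300.0, 32.0], 0.62)]
slot_blue [([494.0, 303.0, 32.0], 0.87)]
slot_yellow [([504.0, 307.0, 34.0], 0.68), ([480.0, -323.0, 53.0], 0.28)]
slot_violet [([498.0, 300.0, 32.0], 0.83)]
block_red [([586.0, -3.0, 84.0], 0.56), ([478.0, -320.0, 56.0], 0.55)]
block_blue [([629.0, -16.0, 84.0], 0.64)]
block_yellow [([395.0, 151.0, 12.0], 0.38)]
block_violet []
dish [([393.0, 147.0, 14.0], 0.78)]
tweezers [([498.0, 301.0, 34.0], 0.68), ([415.0, -150.0, 3.0], 0.4)]
bottle []
driver [([617.0, -380.0, 26.0], 0.62)]
```

View pics/top0.png

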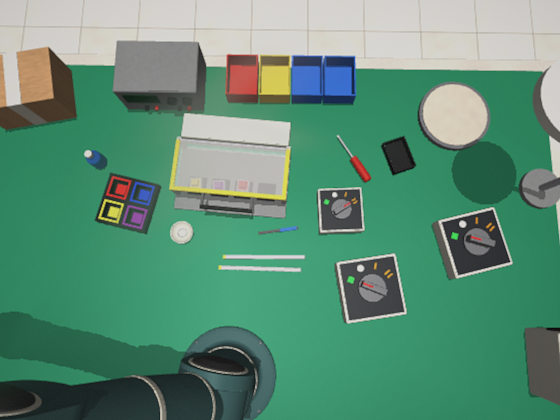

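View pics/scene0.png

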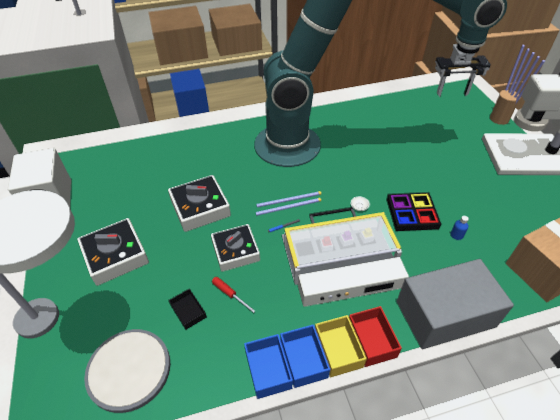

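Run:
```python
from h import *
s=snapshot("top");P=cloud(s);I=s["pixels"]
hsv=cv2.cvtColor(I,cv2.COLOR_BGR2HSV)
a=cv2.resize(I[180:240,310:370],None,fx=6,fy=6,interpolation=cv2.INTER_CUBIC)
b=cv2.resize(I[108:228,165:300],None,fx=3,fy=3,interpolation=cv2.INTER_CUBIC)
c=np.zeros((360,770,3),np.uint8);c[:,:360]=a;c[:,365:]=b[:360,:405];cv2.imwrite("pics/c1.png",c)
def rect(reg,z0,z1,z,name):
    u0,v0,u1,v1=reg;m=np.zeros(I.shape[:2],bool);Q=P[v0:v1,u0:u1]
    with np.errstate(invalid='ignore'): m[v0:v1,u0:u1]=(Q[...,2]>z0)&(Q[...,2]<z1)
    n,l,st,_=cv2.connectedComponentsWithStats(m.astype(np.uint8));k=1+np.argmax(st[1:,4]);m=l==k
    r=cv2.minAreaRect(P[m][:,:2].astype(np.float32));print(name,r,np.nanmedian(P[m][:,2]))
rect((305,175,375,245),35,75,45,"box")
rect((85,165,170,240),22,40,30,"rack")
rect((165,105,300,225),70,95,30,"guard")
def cent(reg,lo,hi,name):
    u0,v0,u1,v1=reg;m=cv2.inRange(hsv[v0:v1,u0:u1],lo,hi)
    n,l,st,_=cv2.connectedComponentsWithStats(m)
    for k in range(1,n):
        if st[k,4]>4:print(name,st[k,4],np.nanmedian(P[v0:v1,u0:u1][l==k],axis=0).round(1), np.nanmean(P[v0:v1,u0:u1][l==k],axis=0).round(1))
cent((312,182,368,240),(45,150,100),(75,255,255),"green")
cent((312,182,368,240),(5,120,120),(22,255,255),"orange")
cent((325,190,362,230),(0,150,120),(4,255,255),"redline");cent((325,190,362,230),(172,120,120),(180,255,255),"redline")
R_=(85,165,170,240)
cent(R_,(0,150,100),(8,255,255),"red");cent(R_,(105,150,60),(130,255,255),"blue");cent(R_,(22,150,100),(35,255,255),"yel");cent(R_,(135,80,60),(160,255,255),"vio")
```

```text
box ((474.7144470214844, -318.3622131347656), (131.22731018066406, 130.7971649169922), 2.5549750328063965) 46.984181408750146
rack ((492.359130859375, 311.0806579589844), (154.49142456054688, 150.94415283203125), 76.87975311279297) 30.911391658630237
guard ((563.4564819335938, 4.424835205078125), (333.6507263183594, 207.54991149902344), 84.93560028076172) 84.40927981502182
green 16 [ 493.5 -277.3   48.5] [ 494.2 -277.7   48.6]
orange 12 [ 517.6 -333.    45.7] [ 517.9 -333.5   46.6]
orange 20 [ 499.4 -359.6   47.2] [ 498.7 -359.2   47.3]
red 285 [534.  335.6  29.8] [534.  336.2  24.8]
blue 249 [519.2 269.1  29. ] [518.9 269.1  23.9]
yel 120 [477.9 370.8  31.7] [470.6 363.   31.7]
yel 89 [464.2 354.   11.5] [464.7 353.5  12.3]
vio 280 [446.9 283.1  29.6] [447.5 283.4  24.5]
```

View pics/c1.png

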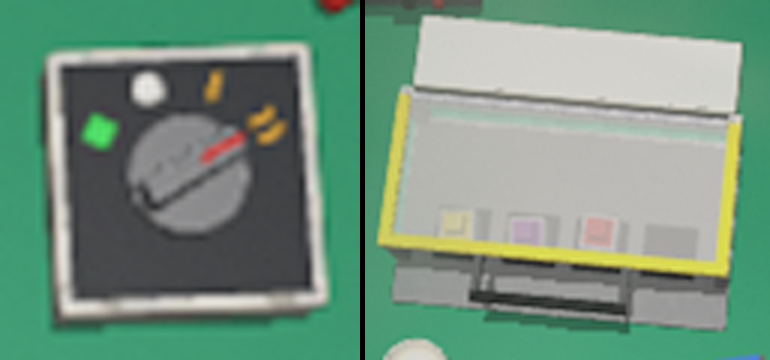

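```bash
cat >> h.py <<'E'
def plan(wps,grip,smax=0.95,tmax=0.95):
    """wps: (x,y,z,yaw of tool x) ; prints rows"""
    st=state();p=np.array(st["tcp_pos"]);M=R.from_rotvec(st["eef_rot"]);rows=[]
    x=M.as_matrix()[:,0];yaw=np.arctan2(x[1],x[0])
    for w in wps:
        t=np.array(w[:3],float);yt=w[3]
        T=R.from_euler('z',yt)*R.from_euler('x',np.pi)
        dy=yt-yaw
        n=max(1,int(np.ceil(np.linalg.norm(t-p)/30/smax)),int(np.ceil(abs(dy)/np.deg2rad(8)/tmax)))
        p0=p.copy();
        for i in range(1,n+1):
            tgt=p0+(t-p0)*i/n
            Mt=R.from_euler('z',yaw+dy*i/n)*R.from_euler('x',np.pi)
            tv=((M.inv()*Mt).as_rotvec()/np.deg2rad(8)).clip(-1,1).round(2)
            sv=((M.inv().apply(tgt-p))/30).clip(-1,1).round(2)
            rows.append([tv.tolist(),sv.tolist(),grip])
            p=p+M.apply(sv*30);M=M*R.from_rotvec(tv*np.deg2rad(8))
        yaw=yt
    for i in range(0,len(rows),8):print("python3 -m inch '%s'"%str(rows[i:i+8]).replace(" ",""))
    print(len(rows),"rows; err",(p-wps[-1][:3]).round(2))
def where():
    st=state();M=R.from_rotvec(st["eef_rot"]).as_matrix()
    print("t",round(st["clock"],2),"tcp",np.round(st["tcp_pos"],1),"yaw",round(np.arctan2(M[1,0],M[0,0]),3),"down",M[:,2].round(3),"F",np.round(st["force"],1),"Tz",np.round(st["torque"],2),"w",round(st["gripper_width"],3),"gf",np.round(st["grasp_force"],1),"q",np.round(st["q"],2))
E
python3 - <<'E'
from h import *
s=snapshot("top");P=cloud(s);I=s["pixels"];hsv=cv2.cvtColor(I,cv2.COLOR_BGR2HSV)
m=np.zeros(I.shape[:2],bool);m[105:225,165:300]=cv2.inRange(hsv[105:225,165:300],(22,150,100),(35,255,255))>0
with np.errstate(invalid='ignore'):m&=P[...,2]>70
print("frame",cv2.minAreaRect(P[m][:,:2].astype(np.float32)),np.nanmedian(P[m][:,2]))
m=np.zeros(I.shape[:2],bool);m[195:218,195:262]=hsv[195:218,195:262,2]<70
with np.errstate(invalid='ignore'):m&=(P[...,2]>72)&(P[...,2]<95)
Q=P[m];print("handle",cv2.minAreaRect(Q[:,:2].astype(np.float32)),np.median(Q,axis=0),len(Q))
with np.errstate(invalid='ignore'):
    b=(P[...,2]>55)&(P[...,2]<75);b[:105]=0;b[170:]=0;b[:,:165]=0;b[:,300:]=0
print("body",cv2.minAreaRect(P[b][:,:2].astype(np.float32)))
import math
w=[];
for i in range(1,9):
    a=1.347+(-0.591-1.347)*i/8; r=625+(571-625)*i/8
    z=205
    w.append((r*math.cos(a),r*math.sin(a),z,2.917+(-1.005-2.917)*i/8))
plan(w,0.5)
E
```

```text
frame ((574.9118041992188, -41.89745330810547), (242.5478515625, 146.41482543945312), 85.44286346435547) 85.61235487676777
handle ((465.07647705078125, 10.245658874511719), (144.63516235351562, 9.58126163482666), 85.29241943359375) [464.86981468  11.45636408  85.59543021] 168
body ((678.6224365234375, -8.381439208984375), (326.5007629394531, 135.6343536376953), 85.04715728759766)
python3 -m inch '[[[-0.0,0.0,0.59],[-0.82,-0.14,0.0],0.5],[[-0.0,0.0,0.58],[-0.84,-0.07,0.0],0.5],[[-0.0,0.0,0.59],[-0.83,0.0,0.01],0.5],[[-0.0,0.0,0.58],[-0.83,0.07,-0.0],0.5],[[-0.0,0.0,0.59],[-0.83,0.13,0.0],0.5],[[-0.0,0.0,0.59],[-0.81,0.2,0.0],0.5],[[-0.0,0.0,0.58],[-0.82,0.07,0.0],0.5],[[-0.0,0.0,0.59],[-0.82,0.14,0.0],0.5]]'
python3 -m inch '[[[-0.0,0.0,0.58],[-0.8,0.2,0.0],0.5],[[-0.0,0.0,0.59],[-0.78,0.26,0.0],0.5],[[-0.0,0.0,0.58],[-0.76,0.33,0.0],0.5],[[-0.0,0.0,0.59],[-0.73,0.39,0.0],0.5],[[-0.0,0.0,0.58],[-0.77,0.27,0.0],0.5],[[-0.0,0.0,0.59],[-0.75,0.32,0.0],0.5],[[-0.0,0.0,0.58],[-0.72,0.39,0.0],0.5],[[-0.0,0.0,0.59],[-0.69,0.45,0.0],0.5]]'
python3 -m inch '[[[0.0,0.0,0.58],[-0.64,0.49,0.0],0.
[... 470 characters left out ...]
,-0.0],0.5],[[0.0,0.0,0.58],[-0.26,0.76,-0.0],0.5],[[0.0,0.0,0.7],[-0.45,0.83,-0.0],0.5],[[0.0,0.0,0.71],[-0.37,0.88,-0.0],0.5]]'
python3 -m inch '[[[0.0,0.0,0.7],[-0.29,0.9,-0.0],0.5],[[0.0,0.0,0.7],[-0.19,0.93,-0.0],0.5],[[0.0,-0.0,0.7],[-0.1,0.94,-0.0],0.5],[[0.0,-0.0,0.7],[-0.23,0.91,-0.0],0.5],[[0.0,-0.0,0.71],[-0.15,0.92,-0.0],0.5],[[0.0,-0.0,0.7],[-0.05,0.94,-0.0],0.5],[[0.0,-0.0,0.7],[0.04,0.94,-0.0],0.5],[[0.0,-0.0,0.7],[0.14,0.92,-0.0],0.5]]'
python3 -m inch '[[[0.0,-0.0,0.71],[-0.0,0.93,-0.0],0.5],[[0.0,-0.0,0.7],[0.08,0.92,-0.0],0.5],[[0.0,-0.0,0.7],[0.18,0.91,-0.0],0.5],[[0.0,-0.0,0.7],[0.27,0.89,-0.0],0.5],[[0.0,-0.0,0.7],[0.35,0.86,-0.0],0.5]]'
45 rows; err [ 0.02 -0.11 -0.09]
```

```bash
python3 -m inch '[[[0,0,0.6],[-0.8,-0.1,0],0.5],[[0,0,0.6],[-0.8,-0.1,0],0.5],[[0,0,0.6],[-0.8,0,0],0.5],[[0,0,0.6],[-0.8,0.1,0],0.5],[[0,0,0.6],[-0.8,0.1,0],0.5],[[0,0,0.6],[-0.8,0.2,0],0.5],[[0,0,0.6],[-0.8,0.1,0],0.5],[[0,0,0.6],[-0.8,0.1,0],0.5]]' >/dev/null
python3 -m inch '[[[0,0,0.6],[-0.8,0.2,0],0.5],[[0,0,0.6],[-0.8,0.3,0],0.5],[[0,0,0.6],[-0.8,0.3,0],0.5],[[0,0,0.6],[-0.7,0.4,0],0.5],[[0,0,0.6],[-0.8,0.3,0],0.5],[[0,0,0.6],[-0.7,0.3,0],0.5],[[0,0,0.6],[-0.7,0.4,0],0.5],[[0,0,0.6],[-0.7,0.4,0],0.5]]' >/dev/null
python3 -m inch '[[[0,0,0.6],[-0.6,0.5,0],0.5],[[0,0,0.6],[-0.6,0.6,0],0.5],[[0,0,0.6],[-0.7,0.4,0],0.5],[[0,0,0.6],[-0.6,0.5,0],0.5],[[0,0,0.6],[-0.6,0.6,0],0.5],[[0,0,0.6],[-0.5,0.6,0],0.5],[[0,0,0.6],[-0.5,0.6,0],0.5],[[0,0,0.6],[-0.4,0.7,0],0.5]]' >/dev/null
python3 -m inch '[[[0,0,0.6],[-0.5,0.6,0],0.5],[[0,0,0.6],[-0.5,0.6,0],0.5],[[0,0,0.6],[-0.4,0.7,0],0.5],[[0,0,0.6],[-0.4,0.7,0],0.5],[[0,0,0.6],[-0.3,0.7,0],0.5],[[0,0,0.6],[-0.3,0.8,0],0.5],[[0,0,0.7],[-0.4,0.8,0],0.5],[[0,0,0.7],[-0.4,0.9,0],0.5]]' >/dev/null
python3 -m inch '[[[0,0,0.7],[-0.3,0.9,0],0.5],[[0,0,0.7],[-0.2,0.9,0],0.5],[[0,0,0.7],[-0.1,0.9,0],0.5],[[0,0,0.7],[-0.2,0.9,0],0.5],[[0,0,0.7],[-0.1,0.9,0],0.5],[[0,0,0.7],[0,0.9,0],0.5],[[0,0,0.7],[0,0.9,0],0.5],[[0,0,0.6],[0.1,0.9,0],0.5]]'
python3 -c "
from h import *
where();plan([(474,-318,110,-1.005),(474,-318,57,-1.005)],0.5)"
```

```text
clock: 7.1
tcp_pos: [509.2, -191.0, 205.5]
eef_rot: [3.017, -0.875, 0.0]
force: [0.0, -0.3, 0.8]
gripper_width: 0.499
grasp_force: 0.0
t 7.1 tcp [ 509.2 -191.   205.5] yaw -0.565 down [ 0. -0. -1.] F [ 0.  -0.3  0.8] Tz [ 0.02  0.12 -0.02] w 0.499 gf 0.0 q [-0.49  0.42  1.01  1.84 -0.4   1.1  -1.46]
python3 -m inch '[[[0.0,-0.0,0.53],[0.21,0.7,0.53],0.5],[[0.0,-0.0,0.52],[0.27,0.68,0.53],0.5],[[0.0,-0.0,0.53],[0.31,0.67,0.53],0.5],[[0.0,-0.0,0.52],[0.36,0.63,0.53],0.5],[[0.0,-0.0,0.53],[0.41,0.61,0.53],0.5],[[-0.0,-0.0,0.52],[0.45,0.58,0.53],0.5],[[-0.0,-0.0,0.0],[-0.0,0.0,0.89],0.5],[[-0.0,-0.0,0.0],[-0.0,0.0,0.88],0.5]]'
8 rows; err [ 0.1  -0.08  0.01]
```

```bash
python3 -m inch '[[[0,0,0.5],[0.2,0.7,0.5],0.5],[[0,0,0.5],[0.3,0.7,0.5],0.5],[[0,0,0.5],[0.3,0.7,0.5],0.5],[[0,0,0.5],[0.4,0.6,0.5],0.5],[[0,0,0.5],[0.4,0.6,0.5],0.5],[[0,0,0.5],[0.4,0.6,0.5],0.5],[[0,0,0.1],[0,0,0],0.5],[[0,0,0],[0,0,0],0.5]]' >/dev/null
python3 - <<'E'
from h import *
where();plan([(474,-318,57,-1.005)],0.5)
s=snapshot("scene");a=s["pixels"][190:290,180:300];cv2.imwrite("pics/k1.png",cv2.resize(a,None,fx=5,fy=5,interpolation=cv2.INTER_CUBIC))
E
```

```text
t 8.1 tcp [ 476.2 -317.3  115.8] yaw -0.992 down [ 0. -0. -1.] F [-0.2 -0.7  0.8] Tz [ 0.09  0.19 -0.01] w 0.498 gf 0.0 q [-0.18  0.63  0.98  1.85 -0.62  1.   -1.5 ]
python3 -m inch '[[[-0.0,-0.0,0.03],[-0.01,0.02,0.65],0.5],[[-0.0,-0.0,0.03],[-0.0,0.03,0.66],0.5],[[-0.0,-0.0,0.03],[-0.01,0.02,0.65],0.5]]'
3 rows; err [ 0.08  0.03 -0.03]
```

View pics/k1.png

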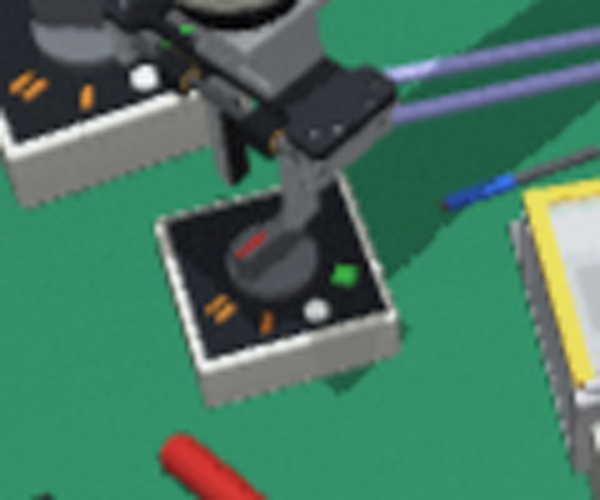

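```bash
python3 -m inch '[[[0,0,0],[0,0,0.7],0.5],[[0,0,0.1],[-0.1,0.1,0.7],0.5],[[0,0,0],[0,0,0.5],0.5],[[0,0,0],[0,0,0],0.1],[[0,0,0],[0,0,0],0.05],[[0,0,0],[0,0,0],0.05],[[0,0,0],[0,0,0],0.05],[[0,0,0],[0,0,0],0.05]]' 20
python3 -c "
from h import *
where()"
```

```text
clock: 9.15
tcp_pos: [471.0, -317.4, 59.0]
eef_rot: [2.751, -1.515, 0.0]
force: [-6.7, -2.6, 4.3]
gripper_width: 0.136
grasp_force: 20.0
t 9.15 tcp [ 471.  -317.4   59. ] yaw -1.007 down [-0.001 -0.001 -1.   ] F [-6.7 -2.6  4.3] Tz [-0.77  1.74  0.07] w 0.136 gf 20.0 q [-0.13  0.7   0.91  1.89 -0.7   0.91 -1.45]
```

```bash
python3 -m inch '[[[0,0,-0.5],[0,0.05,0],0.05],[[0,0,-0.9],[0,0,0],0.05],[[0,0,-0.9],[0,0,0],0.05],[[0,0,-0.9],[0,0,0],0.05],[[0,0,-0.9],[0,0,0],0.05],[[0,0,-0.9],[0,0,0],0.05],[[0,0,-0.9],[0,0,0],0.05],[[0,0,-0.9],[0,0,0],0.05]]'
python3 -m inch '[[[0,0,-0.9],[0,0,0],0.05],[[0,0,-0.9],[0,0,0],0.05],[[0,0,-0.9],[0,0,0],0.05],[[0,0,-0.5],[0,0,0],0.05],[[0,0,0],[0,0,0],0.05],[[0,0,0],[0,0,0],0.05]]'
python3 -c "
from h import *
where()"
```

```text
clock: 10.15
tcp_pos: [469.9, -319.3, 59.0]
eef_rot: [3.137, -0.084, 0.0]
force: [-4.6, -11.4, -2.9]
gripper_width: 0.136
grasp_force: 20.0
clock: 10.9
tcp_pos: [470.0, -320.4, 59.1]
eef_rot: [3.078, 0.605, -0.0]
force: [-1.7, -15.7, -6.7]
gripper_width: 0.136
grasp_force: 20.0
t 10.9 tcp [ 470.  -320.4   59.1] yaw 0.388 down [ 0.001 -0.005 -1.   ] F [ -1.7 -15.7  -6.7] Tz [-3.94  0.56  0.  ] w 0.136 gf 20.0 q [ 0.1   0.57  0.58  1.89 -0.41  0.8  -0.29]
```

```bash
python3 -m inch '[[[0,0,0],[0,0,0],0.4],[[0,0,0],[0,0,0],0.4],[[0,0,0],[0,0,-0.8],0.4],[[0,0,0],[0,0,-0.8],0.4],[[0,0,0],[0,0,-0.8],0.4],[[0,0,0],[0,0,-0.8],0.38],[[0,0,0],[0,0,0],0.38]]'
python3 - <<'E'
from h import *
where();plan([(465,10,150,1.488),(465,10,100,1.488)],0.38)
s=snapshot("top");a=s["pixels"][180:240,310:370];cv2.imwrite("pics/k2.png",cv2.resize(a,None,fx=6,fy=6,interpolation=cv2.INTER_CUBIC))
s=snapshot("scene");print(proj(s,(474,-318,71)));a=s["pixels"][215:275,205:265];cv2.imwrite("pics/k3.png",cv2.resize(a,None,fx=6,fy=6,interpolation=cv2.INTER_CUBIC))
a=np.hstack([cv2.imread("pics/k2.png"),cv2.imread("pics/k3.png")]);cv2.imwrite("pics/k4.png",a)
E
```

```text
clock: 11.78
tcp_pos: [471.5, -317.4, 156.0]
eef_rot: [3.08, 0.61, 0.004]
force: [-0.1, -0.4, 0.5]
gripper_width: 0.383
grasp_force: 0.0
t 11.78 tcp [ 471.5 -317.4  156. ] yaw 0.391 down [ 0.003 -0.001 -1.   ] F [-0.1 -0.4  0.5] Tz [-0.01  0.15 -0.04] w 0.383 gf 0.0 q [ 0.03  0.43  0.66  1.83 -0.31  0.98 -0.37]
python3 -m inch '[[[0.01,-0.02,-0.65],[0.33,-0.85,0.02],0.38],[[0.0,0.01,-0.66],[0.4,-0.81,0.01],0.38],[[0.0,-0.0,-0.65],[0.48,-0.78,0.02],0.38],[[0.0,-0.0,-0.66],[0.55,-0.72,0.02],0.38],[[0.0,-0.0,-0.65],[0.61,-0.68,0.01],0.38],[[0.0,-0.0,-0.66],[0.67,-0.61,0.02],0.38],[[0.0,-0.0,-0.65],[0.72,-0.55,0.02],0.38],[[0.0,-0.0,-0.66],[0.78,-0.49,0.01],0.38]]'
python3 -m inch '[[[0.01,-0.0,-0.65],[0.81,-0.41,0.02],0.38],[[-0.0,-0.0,-0.66],[0.84,-0.33,0.02],0.38],[[-0.0,-0.0,-0.65],[0.87,-0.26,0.01],0.38],[[-0.0,-0.0,-0.66],[0.9,-0.17,0.02],0.38],[[-0.0,-0.0,0.0],[-0.0,-0.0,0.83],0.38],[[-0.0,-0.0,0.0],[-0.0,-0.0,0.84],0.38]]'
14 rows; err [ 0.07  0.1  -0.06]
[234.15167557 238.07182923]
```

View pics/k4.png

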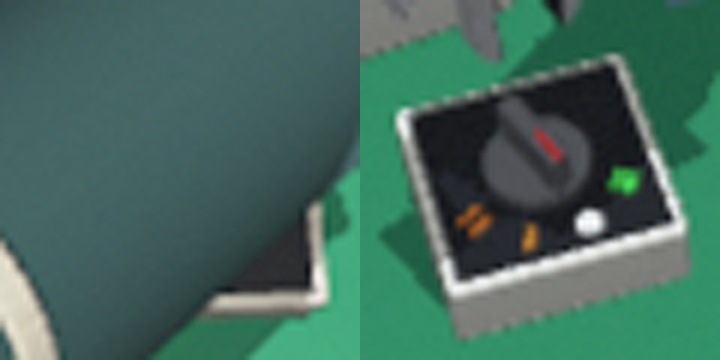

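The scene crop shows the red-lined end pointing at the white disc (crop ~(590,222)), so the selector is at off. On to the handle.

```bash
python3 -m inch '[[[0,0,-0.7],[0.3,-0.8,0],0.38],[[0,0,-0.7],[0.4,-0.8,0],0.38],[[0,0,-0.7],[0.5,-0.8,0],0.38],[[0,0,-0.6],[0.5,-0.7,0],0.38],[[0,0,-0.6],[0.6,-0.7,0],0.38],[[0,0,-0.7],[0.7,-0.6,0],0.38],[[0,0,-0.7],[0.7,-0.6,0],0.38],[[0,0,-0.6],[0.8,-0.5,0],0.38]]' >/dev/null
python3 -m inch '[[[0,0,-0.7],[0.8,-0.4,0],0.38],[[0,0,-0.6],[0.8,-0.3,0],0.38],[[0,0,-0.7],[0.9,-0.3,0],0.38],[[0,0,-0.6],[0.9,-0.2,0],0.38],[[0,0,0],[0,0,0.6],0.38],[[0,0,0],[0,0,0.6],0.38],[[0,0,0],[0,0,0],0.38]]'
python3 - <<'E'
from h import *
where();plan([(465,10,100,1.488),(465,10,61,1.488)],0.38)
s=snapshot("scene");print(proj(s,(465,10,80)));u,v=proj(s,(465,10,80)).astype(int);a=s["pixels"][v-50:v+50,u-60:u+60];cv2.imwrite("pics/g1.png",cv2.resize(a,None,fx=5,fy=5,interpolation=cv2.INTER_CUBIC))
E
```

```text
clock: 13.75
tcp_pos: [456.9, 9.6, 117.7]
eef_rot: [-2.302, -2.136, 0.003]
force: [0.1, -0.2, 0.4]
gripper_width: 0.383
grasp_force: 0.0
t 13.75 tcp [456.9   9.6 117.7] yaw 1.496 down [-0.002 -0.001 -1.   ] F [ 0.1 -0.2  0.4] Tz [-0.07  0.05 -0.  ] w 0.383 gf 0.0 q [-0.38  0.24  0.33  2.11 -0.11  0.81 -0.06]
python3 -m inch '[[[-0.01,0.0,0.06],[0.04,0.27,0.59],0.38],[[-0.0,0.0,-0.0],[-0.0,-0.0,0.65],0.38],[[-0.0,0.0,-0.0],[-0.0,-0.0,0.65],0.38]]'
3 rows; err [ 0.01  0.11 -0.05]
[330.76660436 212.15451269]
```

View pics/g1.png

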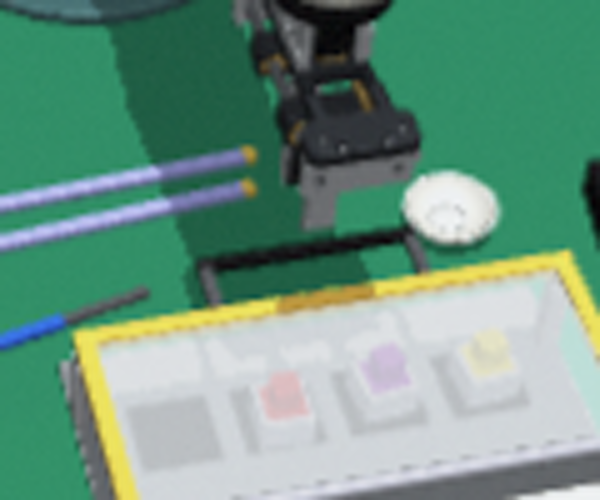

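```bash
python3 -m inch '[[[0,0,0],[0,0.3,0.5],0.38],[[0,0,0],[0,0,0.7],0.38],[[0,0,0],[0,0,0.7],0.38],[[0,0,0],[0,0,0],0.05],[[0,0,0],[0,0,0],0.05],[[0,0,0],[0,0,0],0.05],[[0,0,0],[0,0,0],0.05]]' 25
python3 - <<'E'
from h import *
where()
st=state();p=np.array(st["tcp_pos"]);th=np.linspace(0,1.82,37)
ex=np.array([.9966,-.083,0]);h=p+190*ex
w=[]
for t in th[1:]:
    q=p+190*ex*(1-np.cos(t))+np.array([0,0,190*np.sin(t)]);w.append((*q,1.488))
plan(w,0.05)
E
```

```text
clock: 14.68
tcp_pos: [463.9, 8.5, 62.0]
eef_rot: [-2.302, -2.132, 0.005]
force: [-19.4, 1.5, 14.9]
gripper_width: 0.123
grasp_force: 25.0
t 14.68 tcp [463.9   8.5  62. ] yaw 1.494 down [-0.005  0.001 -1.   ] F [-19.4   1.5  14.9] Tz [ 0.31  4.81 -0.01] w 0.123 gf 25.0 q [-0.35  0.36  0.31  2.13 -0.17  0.69 -0.  ]
python3 -m inch '[[[-0.04,-0.0,0.04],[0.0,0.01,-0.32],0.05],[[0.0,-0.0,0.0],[0.0,0.02,-0.32],0.05],[[0.0,-0.0,0.0],[0.0,0.04,-0.32],0.05],[[0.0,-0.0,0.0],[0.0,0.06,-0.31],0.05],[[0.0,-0.0,0.0],[0.0,0.07,-0.31],0.05],[[0.0,-0.0,0.0],[0.0,0.09,-0.31],0.05],[[0.0,-0.0,0.0],[0.0,0.1,-0.3],0.05],[[0.0,-0.0,0.0],[0.0,0.12,-0.3],0.05]]'
python3 -m inch '[[[0.0,-0.0,0.0],[0.0,0.13,-0.29],0.05],[[0.0,-0.0,0.0],[0.0,0.15,-0.29],0.05],[[0.0,-0.0,0.0],[0.0,0.16,-0.27],0.05],[[0.0,-0.0,0.0],[0.0,0.18,-0.27],0.05],[[0.0,-0.0,0.0],[0.0,0.19,-0.26],0.05],[[0.0,-0.0,0.0],[0.0,0.2,-0.25],0.05],[[0.0,-0.0,0.0],[0.0,0.22,-0.23],0.05],[[0.0,-0.0,0.0],[0.0,0.22,-0.23],0.05]]'
python3 -m inch '[[[0.0,-0.0,0.0],[0.0,0.24,-0.22],0.05],[[0.0,-0.0,0.0],[0.0,0.25,-0.2],0.05],[[0.0,-0.0,0.0],[-0.0,0.25,-0.19],0.05],[[0.0,-0.0,0.0],[-0.0,0.27,-0.18],0.05],[[0.0,-0.0,0.0],[-0.0,0.28,-0.16],0.05],[[0.0,-0.0,0.0],[-0.0,0.28,-0.15],0.05],[[0.0,-0.0,0.0],[-0.0,0.29,-0.13],0.05],[[0.0,-0.0,0.0],[-0.0,0.3,-0.12],0.05]]'
python3 -m inch '[[[0.0,-0.0,0.0],[-0.0,0.3,-0.11],0.05],[[0.0,-0.0,0.0],[-0.0,0.31,-0.08],0.05],[[0.0,-0.0,0.0],[-0.0,0.31,-0.08],0.05],[[0.0,-0.0,0.0],[-0.0,0.31,-0.06],0.05],[[0.0,-0.0,0.0],[-0.0,0.32,-0.04],0.05],[[0.0,-0.0,0.0],[-0.0,0.32,-0.02],0.05],[[0.0,-0.0,0.0],[-0.0,0.32,-0.01],0.05],[[0.0,-0.0,0.0],[-0.0,0.32,0.01],0.05]]'
python3 -m inch '[[[0.0,-0.0,0.0],[-0.0,0.32,0.02],0.05],[[0.0,-0.0,0.0],[-0.0,0.32,0.04],0.05],[[0.0,-0.0,0.0],[-0.0,0.31,0.05],0.05],[[0.0,-0.0,0.0],[-0.0,0.32,0.08],0.05]]'
36 rows; err [ 0.12  0.09 -0.14]
```

```bash
python3 -m inch '[[[0,0,0],[0,0,-0.3],0.05],[[0,0,0],[0,0,-0.3],0.05],[[0,0,0],[0,0.05,-0.3],0.05],[[0,0,0],[0,0.05,-0.3],0.05],[[0,0,0],[0,0.1,-0.3],0.05],[[0,0,0],[0,0.1,-0.3],0.05],[[0,0,0],[0,0.1,-0.3],0.05],[[0,0,0],[0,0.1,-0.3],0.05]]'
python3 -m inch '[[[0,0,0],[0,0.15,-0.3],0.05],[[0,0,0],[0,0.15,-0.3],0.05],[[0,0,0],[0,0.15,-0.3],0.05],[[0,0,0],[0,0.2,-0.25],0.05],[[0,0,0],[0,0.2,-0.25],0.05],[[0,0,0],[0,0.2,-0.25],0.05],[[0,0,0],[0,0.2,-0.25],0.05],[[0,0,0],[0,0.25,-0.25],0.05]]'
python3 -c "
from h import *
where()"
```

```text
clock: 15.68
tcp_pos: [476.8, 7.4, 133.0]
eef_rot: [-2.3, -2.13, 0.011]
force: [-26.0, 2.3, 5.6]
gripper_width: 0.12
grasp_force: 25.0
clock: 16.68
tcp_pos: [521.0, 3.9, 199.0]
eef_rot: [-2.299, -2.128, 0.011]
force: [-49.6, 2.8, 41.7]
gripper_width: 0.18
grasp_force: 25.0
t 16.68 tcp [521.    3.9 199. ] yaw 1.494 down [-0.011  0.002 -1.   ] F [-49.6   2.8  41.7] Tz [ 0.68 12.22 -0.03] w 0.18 gf 25.0 q [-0.36  0.25  0.35  1.88 -0.1   1.04 -0.05]
```

```bash
python3 -m inch '[[[0,0,0],[0,-0.1,-0.1],0.05],[[0,0,0],[0,-0.05,-0.05],0.05],[[0,0,0],[0,0,0],0.05]]' 40
python3 - <<'E'
from h import *
where()
E
```

```text
clock: 17.05
tcp_pos: [522.3, 3.8, 203.2]
eef_rot: [2.305, 2.133, 0.002]
force: [2.7, -0.8, -3.7]
gripper_width: 0.118
grasp_force: 40.0
t 17.05 tcp [522.3   3.8 203.2] yaw 1.494 down [ 0.002 -0.    -1.   ] F [ 2.7 -0.8 -3.7] Tz [-0.27 -0.22  0.02] w 0.118 gf 40.0 q [-0.37  0.24  0.35  1.88 -0.1   1.03 -0.05]
```

Run:
```python
from h import *
t0=.836
p=np.zeros(3);prev=(190*-np.cos(t0),190*np.sin(t0))
for t in np.linspace(t0,1.80,17)[1:]:
    c=(190*-np.cos(t),190*np.sin(t));print(round((c[0]-prev[0])/30,2),round(-(c[1]-prev[1])/30,2));prev=c
```

```text
0.29 -0.25
0.31 -0.23
0.32 -0.21
0.33 -0.19
0.34 -0.17
0.35 -0.15
0.36 -0.13
0.37 -0.11
0.37 -0.08
0.38 -0.06
0.38 -0.04
0.38 -0.02
0.38 0.01
0.38 0.03
0.38 0.05
0.37 0.08
```

```bash
python3 -m inch '[[[0,0,0],[0,0.29,-0.25],0.05],[[0,0,0],[0,0.31,-0.23],0.05],[[0,0,0],[0,0.32,-0.21],0.05],[[0,0,0],[0,0.33,-0.19],0.05],[[0,0,0],[0,0.34,-0.17],0.05],[[0,0,0],[0,0.35,-0.15],0.05],[[0,0,0],[0,0.36,-0.13],0.05],[[0,0,0],[0,0,0],0.05]]'
python3 -c "
from h import *
where()"
```

```text
clock: 18.05
tcp_pos: [592.3, -1.9, 244.5]
eef_rot: [2.304, 2.132, 0.003]
force: [-3.4, -1.2, 11.0]
gripper_width: 0.116
grasp_force: 40.0
t 18.05 tcp [592.3  -1.9 244.5] yaw 1.493 down [ 0.003 -0.    -1.   ] F [-3.4 -1.2 11. ] Tz [-0.44  0.64  0.01] w 0.116 gf 40.0 q [-0.33  0.34  0.36  1.67 -0.13  1.16 -0.02]
```

```bash
python3 -m inch '[[[0,0,0],[0,0.37,-0.13],0.05],[[0,0,0],[0,0.37,-0.1],0.05],[[0,0,0],[0,0.38,-0.06],0.05],[[0,0,0],[0,0.38,-0.04],0.05],[[0,0,0],[0,0.38,-0.02],0.05],[[0,0,0],[0,0.38,0.01],0.05],[[0,0,0],[0,0.38,0.03],0.05],[[0,0,0],[0,0,0],0.05]]'
python3 -c "
from h import *
where()"
```

```text
clock: 19.05
tcp_pos: [670.9, -8.3, 252.5]
eef_rot: [2.305, 2.132, 0.001]
force: [1.0, -3.6, 2.8]
gripper_width: 0.116
grasp_force: 40.0
t 19.05 tcp [670.9  -8.3 252.5] yaw 1.493 down [ 0.002 -0.001 -1.   ] F [ 1.  -3.6  2.8] Tz [-0.99 -0.32  0.05] w 0.116 gf 40.0 q [-0.28  0.48  0.36  1.44 -0.17  1.24  0.02]
```

```bash
python3 -m inch '[[[0,0,0],[0,0.35,0.05],0.05],[[0,0,0],[0,0.2,0.05],0.05],[[0,0,0],[0,0,0],0.05],[[0,0,0],[0,0,0],0.05]]'
python3 -c "
from h import *
where()"
```

```text
clock: 19.55
tcp_pos: [686.9, -9.6, 250.0]
eef_rot: [2.304, 2.132, 0.002]
force: [2.2, -4.3, 6.3]
gripper_width: 0.112
grasp_force: 40.0
t 19.55 tcp [686.9  -9.6 250. ] yaw 1.493 down [ 0.002 -0.001 -1.   ] F [ 2.2 -4.3  6.3] Tz [-1.1  -0.09  0.01] w 0.112 gf 40.0 q [-0.27  0.52  0.35  1.4  -0.18  1.26  0.02]
```

```bash
python3 -m inch '[[[0,0,0],[0,0.15,0.03],0.05],[[0,0,0],[0,0.15,0.03],0.05],[[0,0,0],[0,0,0],0.05]]'
python3 - <<'E'
from h import *
where()
E
```

```text
clock: 19.92
tcp_pos: [688.4, -9.6, 249.4]
eef_rot: [-2.298, -2.126, 0.015]
force: [-78.8, 1.8, 56.4]
gripper_width: 0.126
grasp_force: 40.0
t 19.93 tcp [688.4  -9.6 249.4] yaw 1.493 down [-0.015  0.002 -1.   ] F [-78.8   1.8  56.4] Tz [ 0.39 19.01  0.04] w 0.126 gf 40.0 q [-0.26  0.53  0.35  1.38 -0.18  1.28  0.03]
```

```bash
python3 -m inch '[[[0,0,0],[0,-0.28,-0.1],0.05],[[0,0,0],[0,0,0],0.38],[[0,0,0],[0,0,0],0.38],[[0,0,0],[0,0,-0.5],0.38],[[0,0,0],[0,0,-0.9],0.38],[[0,0,0],[0,0,-0.9],0.38],[[0,0,0],[0,-0.9,0],0.38],[[0,0,0],[0,-0.9,0],0.38]]'
python3 -m inch '[[[0,0,0],[0.9,-0.9,0],0.38],[[0,0,0],[0.9,-0.9,0],0.38],[[0,0,0],[0.9,-0.9,0],0.38],[[0,0,0],[0.9,-0.9,0],0.38],[[0,0,0],[0.9,-0.9,0],0.38],[[0,0,0],[0.9,0,0],0.38],[[0,0,0],[0.9,0,0],0.38],[[0,0,0],[0.9,0,0],0.38]]'
python3 - <<'E'
from h import *
where()
s=snapshot("top");sc=snapshot("scene")
for n,q in(("top",s),("scene",sc)):
    for t in("block_red","block_blue","block_yellow","block_violet","guard_handle"):
        print(n,t,[(np.round(d["point"],1).tolist(),round(d["confidence"],2)) for d in search_frame(q,t)][:3])
a=cv2.resize(s["pixels"][90:240,80:320],None,fx=3,fy=3,interpolation=cv2.INTER_CUBIC);cv2.imwrite("pics/b1.png",a)
P=cloud(s);hsv=cv2.cvtColor(s["pixels"],cv2.COLOR_BGR2HSV)
for n,lo,hi in(("r",(0,120,80),(8,255,255)),("y",(22,120,100),(35,255,255)),("v",(135,60,60),(165,255,255)),("b",(105,150,60),(130,255,255))):
    m=cv2.inRange(hsv,lo,hi)>0
    with np.errstate(invalid='ignore'):m&=(P[...,0]>480)&(P[...,0]<660)&(abs(P[...,1])<175)&(P[...,2]<65)
    Q=P[m]
    if len(Q):
        T=Q[abs(Q[:,2]-52)<6]; print(n,len(Q),np.median(Q,axis=0).round(1),len(T),T.min(0).round(1) if len(T) else"",T.max(0).round(1) if len(T) else"",cv2.minAreaRect(T[:,:2].astype(np.float32)) if len(T)>3 else"")
E
```

```text
clock: 20.92
tcp_pos: [632.7, -4.7, 320.0]
eef_rot: [2.305, 2.133, 0.001]
force: [0.6, 1.7, 0.7]
gripper_width: 0.378
grasp_force: 0.0
clock: 21.92
tcp_pos: [515.3, 222.1, 320.2]
eef_rot: [2.305, 2.134, 0.002]
force: [1.6, -0.8, -0.8]
gripper_width: 0.381
grasp_force: 0.0
t 21.93 tcp [515.3 222.1 320.2] yaw 1.494 down [ 0.001  0.001 -1.   ] F [ 1.6 -0.8 -0.8] Tz [-0.07  0.07 -0.06] w 0.381 gf 0.0 q [-0.66  0.22  0.23  1.63 -0.05  1.3  -0.49]
top block_red [([541.8, -32.2, 28.6], 0.7)]
top block_blue [([489.4, 304.4, 32.2], 0.15)]
top block_yellow [([545.9, 104.7, 30.8], 0.56)]
top block_violet [([533.5, 40.2, 30.9], 0.59), ([490.3, 299.5, 26.5], 0.19)]
top guard_handle [([665.6, -8.1, 177.3], 0.67), ([489.1, 304.4, 32.8], 0.37)]
scene block_red []
scene block_blue [([672.5, -13.6, 173.6], 0.43)]
scene block_yellow []
scene block_violet []
scene guard_handle [([668.2, -14.2, 177.2], 0.79), ([494.1, 308.1, 34.2], 0.34)]
r 71 [541.  -32.5  46.8] 37 [537.3 -39.4  46.3] [552.9 -22.2  57.9] ((545.0916137695312, -30.87232780456543), (15.549304008483887, 17.11192512512207), 0.5508489608764648)
y 70 [547.7 106.6  46.9] 35 [542.1 102.   48.6] [557.3 118.1  57.8] ((549.7149658203125, 110.11668395996094), (15.243595123291016, 16.074947357177734), 0.38551458716392517)
v 82 [538.5  39.1  42. ] 40 [534.4  32.2  46.5] [549.4  50.6  57.6] ((542.0180053710938, 41.412811279296875), (18.5627384185791, 14.799450874328613), 88.771240234375)
```

View pics/b1.png

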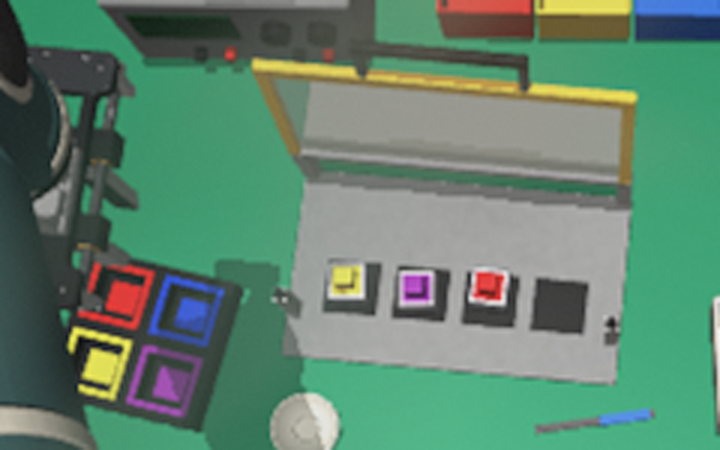

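```bash
cat >> h.py <<'E'
def blocks(verbose=True):
    """grip top centre + body yaw (mod 90deg), from the top camera"""
    s=snapshot("top");P=cloud(s);hsv=cv2.cvtColor(s["pixels"],cv2.COLOR_BGR2HSV);out={}
    for n,lo,hi in(("red",(0,120,80),(8,255,255)),("yellow",(22,120,100),(35,255,255)),("violet",(135,60,60),(165,255,255)),("blue",(105,150,60),(130,255,255))):
        with np.errstate(invalid='ignore'):
            box=(P[...,0]>480)&(P[...,0]<650)&(abs(P[...,1])<190)
            m=(cv2.inRange(hsv,lo,hi)>0)&box&(abs(P[...,2]-53)<8)
            if m.sum()<8: continue
            r=cv2.minAreaRect(P[m][:,:2].astype(np.float32));c=np.array(r[0])
            b=box&(abs(P[...,2]-33)<6)&(np.hypot(P[...,0]-c[0],P[...,1]-c[1])<32)
        g=(b|m);rb=cv2.minAreaRect(P[g][:,:2].astype(np.float32))
        f=lambda a:(a+45)%90-45
        print(n,"grip",c.round(1),np.round(r[1],1),round(f(r[2]),1),"body",np.round(rb[0],1),np.round(rb[1],1),round(f(rb[2]),1),m.sum(),b.sum())
    return s
E
python3 - <<'E'
from h import *
blocks()
plan([(548,109,130,1.49),(548,109,70,1.49)],0.45)
E
```

```text
red grip [545.3 -29.9] [17.3 15.7] -8.2 body [545.8 -29.8] [35.6 35.6] -5.6 37 97
yellow grip [549.5 110.2] [15.3 17. ] 2.2 body [550.9 110.6] [37.3 36. ] 2.0 38 108
violet grip [541.3  41.8] [16.3 18.1] 3.3 body [543.1  41.8] [34.7 36.6] 1.9 40 104
python3 -m inch '[[[0.0,0.0,0.0],[-0.45,0.17,0.79],0.45],[[0.0,0.0,0.01],[-0.46,0.18,0.78],0.45],[[0.0,0.0,-0.0],[-0.45,0.17,0.79],0.45],[[0.0,0.0,0.0],[-0.45,0.17,0.79],0.45],[[0.0,0.0,0.0],[-0.46,0.18,0.79],0.45],[[0.0,0.0,0.01],[-0.45,0.17,0.78],0.45],[[0.0,0.0,0.0],[-0.46,0.18,0.79],0.45],[[0.0,0.0,0.0],[-0.45,0.17,0.79],0.45]]'
python3 -m inch '[[[0.0,0.0,0.0],[0.0,-0.0,0.67],0.45],[[0.0,0.0,0.0],[0.0,-0.0,0.66],0.45],[[0.0,0.0,0.0],[0.0,-0.0,0.67],0.45]]'
11 rows; err [ 0.02 -0.05 -0.04]
```

```bash
python3 -m inch '[[[0,0,-0.4],[-0.5,0.2,0.8],0.45],[[0,0,-0.4],[-0.5,0.2,0.8],0.45],[[0,0,0],[-0.5,0.2,0.8],0.45],[[0,0,0],[-0.5,0.2,0.8],0.45],[[0,0,0],[-0.4,0.2,0.8],0.45],[[0,0,0],[-0.4,0.2,0.8],0.45],[[0,0,0],[-0.4,0.2,0.8],0.45],[[0,0,0],[-0.4,0.2,0.8],0.45]]'
python3 - <<'E'
from h import *
plan([(549,110,70,1.606),(549,110,35,1.606)],0.45)
E
```

```text
clock: 23.58
tcp_pos: [564.4, 113.4, 126.1]
eef_rot: [2.183, 2.259, 0.0]
force: [0.4, 0.8, 0.3]
gripper_width: 0.453
grasp_force: 0.0
python3 -m inch '[[[0.0,0.0,-0.0],[-0.03,-0.17,0.62],0.45],[[0.0,0.0,-0.0],[-0.03,-0.17,0.63],0.45],[[0.0,0.0,-0.0],[-0.03,-0.18,0.62],0.45],[[0.0,0.0,-0.0],[-0.0,0.0,0.58],0.45],[[0.0,0.0,-0.0],[-0.0,0.0,0.59],0.45]]'
5 rows; err [-0.11  0.12 -0.06]
```

```bash
python3 -m inch '[[[0,0,0],[-0.1,-0.2,0.6],0.45],[[0,0,0],[0,-0.2,0.6],0.45],[[0,0,0],[0,-0.1,0.6],0.45],[[0,0,0],[0,0,0.6],0.45],[[0,0,0],[0,0,0.6],0.45],[[0,0,0],[0,0,0],0.45]]'
python3 -m inch '[[[0,0,0],[0,0,0],0.1],[[0,0,0],[0,0,0],0.1],[[0,0,0],[0,0,0],0.1],[[0,0,0],[0,0,0],0.1],[[0,0,0],[0,0,-0.5],0.1],[[0,0,0],[0,0,-0.9],0.1],[[0,0,0],[0,0,-0.9],0.1],[[0,0,0],[0,0,-0.9],0.1]]' 25
python3 - <<'E'
from h import *
where();plan([(464,354,130,1.342),(464,354,65,1.342)],0.1)
E
```

```text
clock: 24.32
tcp_pos: [548.7, 110.0, 35.6]
eef_rot: [-2.182, -2.259, 0.003]
force: [0.6, -0.6, 0.7]
gripper_width: 0.444
grasp_force: 0.0
clock: 25.32
tcp_pos: [549.3, 110.2, 134.7]
eef_rot: [2.183, 2.259, 0.001]
force: [0.6, -0.2, -1.4]
gripper_width: 0.188
grasp_force: 25.0
t 25.32 tcp [549.3 110.2 134.7] yaw 1.605 down [ 0.001  0.    -1.   ] F [ 0.6 -0.2 -1.4] Tz [-0.1   0.07  0.02] w 0.188 gf 25.0 q [-0.46  0.39  0.26  1.85 -0.12  0.91 -0.11]
python3 -m inch '[[[0.0,-0.0,0.19],[0.82,-0.26,0.02],0.1],[[0.0,-0.0,0.19],[0.82,-0.27,0.01],0.1],[[0.0,-0.0,0.19],[0.8,-0.3,0.02],0.1],[[0.0,-0.0,0.18],[0.8,-0.32,0.01],0.1],[[0.0,-0.0,0.19],[0.79,-0.34,0.02],0.1],[[0.0,-0.0,0.19],[0.78,-0.37,0.01],0.1],[[0.0,-0.0,0.19],[0.78,-0.38,0.02],0.1],[[0.0,-0.0,0.19],[0.76,-0.4,0.01],0.1]]'
python3 -m inch '[[[0.0,-0.0,0.19],[0.75,-0.42,0.02],0.1],[[0.0,-0.0,0.18],[0.74,-0.45,0.02],0.1],[[0.0,-0.0,0.0],[-0.0,0.0,0.72],0.1],[[0.0,-0.0,0.0],[-0.0,0.0,0.72],0.1],[[0.0,-0.0,0.0],[-0.0,0.0,0.72],0.1]]'
13 rows; err [-0.07  0.14  0.06]
```

```bash
python3 -m inch '[[[0,0,0.2],[0.8,-0.3,0],0.1],[[0,0,0.2],[0.8,-0.3,0],0.1],[[0,0,0.2],[0.8,-0.3,0],0.1],[[0,0,0.2],[0.8,-0.3,0],0.1],[[0,0,0.2],[0.8,-0.3,0],0.1],[[0,0,0.2],[0.8,-0.4,0],0.1],[[0,0,0.2],[0.8,-0.4,0],0.1],[[0,0,0.2],[0.8,-0.4,0],0.1]]'
python3 -m inch '[[[0,0,0.2],[0.8,-0.4,0.2],0.1],[[0,0,0.1],[0.7,-0.4,0.5],0.1],[[0,0,0],[0,0,0.7],0.1],[[0,0,0],[0,0,0],0.1]]'
python3 - <<'E'
from h import *
where();plan([(464.5,354,65,1.342),(464.5,354,40,1.342)],0.1)
s=snapshot("top");u,v=proj(s,(465,354,50)).astype(int);a=s["pixels"][v-40:v+40,u-40:u+60];a=cv2.resize(a,None,fx=4,fy=4,interpolation=cv2.INTER_CUBIC)
s=snapshot("scene");u,v=proj(s,(465,354,50)).astype(int);b=s["pixels"][v-40:v+40,u-50:u+50];b=cv2.resize(b,None,fx=4,fy=4,interpolation=cv2.INTER_CUBIC)
cv2.imwrite("pics/p1.png",np.hstack([a,b]))
E
```

```text
clock: 26.32
tcp_pos: [480.4, 308.0, 133.8]
eef_rot: [2.422, 2.001, 0.001]
force: [0.4, 0.7, -0.9]
gripper_width: 0.187
grasp_force: 25.0
clock: 26.82
tcp_pos: [465.6, 355.7, 90.5]
eef_rot: [2.462, 1.951, -0.003]
force: [0.5, -0.9, -0.3]
gripper_width: 0.185
grasp_force: 25.0
t 26.82 tcp [465.6 355.7  90.5] yaw 1.34 down [-0.001 -0.002 -1.   ] F [ 0.5 -0.9 -0.3] Tz [-0.04  0.04 -0.  ] w 0.185 gf 25.0 q [-0.88  0.49  0.22  1.81 -0.14  0.85 -0.82]
python3 -m inch '[[[-0.01,0.01,-0.01],[-0.06,-0.02,0.85],0.1],[[0.0,0.0,-0.0],[-0.0,-0.0,0.83],0.1]]'
2 rows; err [ 0.08 -0.01  0.05]
```

View pics/p1.png

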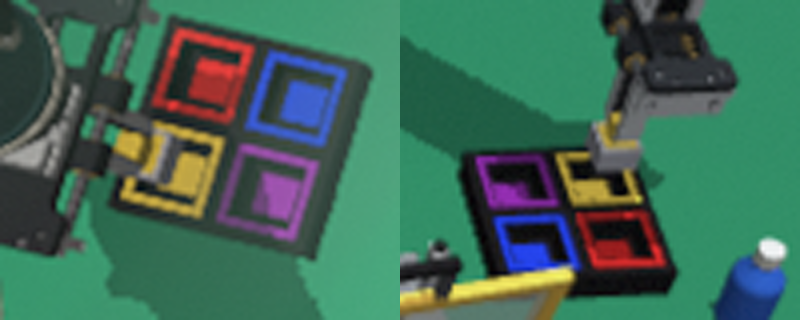

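```bash
python3 -m inch '[[[0,0,0],[-0.05,0,0.5],0.1],[[0,0,0],[0,0,0.4],0.1],[[0,0,0],[0,0,0.3],0.1],[[0,0,0],[0,0,0],0.1]]'
python3 -m inch '[[[0,0,0],[0,0,0.2],0.1],[[0,0,0],[0,0,0.2],0.1],[[0,0,0],[0,0,0],0.1]]'
```

```text
clock: 27.42
tcp_pos: [465.6, 354.3, 54.0]
eef_rot: [2.462, 1.951, -0.002]
force: [-0.4, -0.3, -1.2]
gripper_width: 0.186
grasp_force: 25.0
clock: 27.8
tcp_pos: [465.7, 354.5, 42.4]
eef_rot: [2.462, 1.951, -0.001]
force: [-0.8, -0.7, -1.4]
gripper_width: 0.189
grasp_force: 25.0
```

```bash
python3 -m inch '[[[0,0,0],[0,0,0.08],0.1],[[0,0,0],[0,0,0],0.4],[[0,0,0],[0,0,0],0.4],[[0,0,0],[0,0,-0.5],0.45],[[0,0,0],[0,0,-0.9],0.45],[[0,0,0],[0,0,-0.9],0.45],[[0,0,-0.2],[-0.9,0.3,-0.4],0.45],[[0,0,-0.3],[-0.9,0.3,0],0.45]]'
python3 - <<'E'
from h import *
where();s=blocks();P=cloud(s);u,v=proj(s,(465,354,50)).astype(int)
cv2.imwrite("pics/p2.png",cv2.resize(s["pixels"][v-50:v+70,u-50:u+190],None,fx=3,fy=3,interpolation=cv2.INTER_CUBIC))
plan([(541.5,41.8,130,1.605),(541.5,41.8,60,1.605)],0.45)
E
```

```text
clock: 28.8
tcp_pos: [472.5, 297.9, 123.6]
eef_rot: [2.391, 2.038, 0.004]
force: [1.2, -0.3, 0.2]
gripper_width: 0.45
grasp_force: 0.0
t 28.8 tcp [472.5 297.9 123.6] yaw 1.412 down [ 0.002  0.002 -1.   ] F [ 1.2 -0.3  0.2] Tz [-0.13  0.06  0.02] w 0.45 gf 0.0 q [-0.8   0.4   0.23  1.87 -0.11  0.89 -0.68]
red grip [545.6 -29.9] [17.2 16.1] -9.5 body [546.4 -29.7] [36.4 36.7] -7.1 38 100
violet grip [541.7  41.6] [15.4 19.2] 2.5 body [542.9  42. ] [36.3 36.5] 2.4 41 104
python3 -m inch '[[[0.01,0.0,-0.14],[-0.79,0.36,-0.02],0.45],[[0.0,0.0,-0.14],[-0.8,0.34,-0.03],0.45],[[0.0,0.0,-0.14],[-0.81,0.33,-0.02],0.45],[[0.0,0.0,-0.14],[-0.81,0.31,-0.02],0.45],[[0.0,0.0,-0.14],[-0.82,0.3,-0.02],0.45],[[0.0,0.0,-0.14],[-0.82,0.28,-0.03],0.45],[[0.0,0.0,-0.14],[-0.83,0.26,-0.02],0.45],[[0.0,0.0,-0.14],[-0.83,0.25,-0.02],0.45]]'
python3 -m inch '[[[0.0,0.0,-0.14],[-0.84,0.23,-0.02],0.45],[[0.0,0.0,-0.14],[-0.84,0.21,-0.03],0.45],[[0.0,0.0,0.0],[-0.0,0.0,0.78],0.45],[[0.0,0.0,0.0],[-0.0,0.0,0.78],0.45],[[0.0,0.0,0.0],[-0.0,0.0,0.78],0.45]]'
13 rows; err [-0.1   0.13 -0.12]
```

View pics/p2.png

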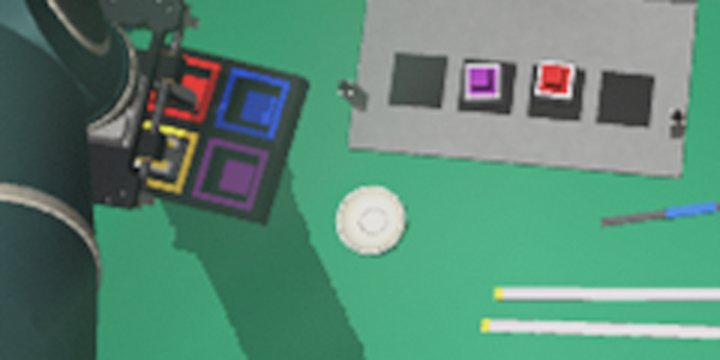

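The yellow block is in its pocket (partly under the gripper, ~(170,160)); violet and red are unmoved. Next is violet.

```bash
python3 -m inch '[[[0,0,-0.2],[-0.8,0.4,0],0.45],[[0,0,-0.2],[-0.8,0.4,0],0.45],[[0,0,-0.2],[-0.8,0.3,0],0.45],[[0,0,-0.1],[-0.8,0.3,0],0.45],[[0,0,-0.1],[-0.8,0.3,0],0.45],[[0,0,-0.1],[-0.8,0.3,0],0.45],[[0,0,-0.1],[-0.8,0.3,0],0.45],[[0,0,-0.1],[-0.8,0.2,0],0.45]]' >/dev/null
python3 -m inch '[[[0,0,-0.2],[-0.9,0.2,0],0.45],[[0,0,-0.1],[-0.9,0.2,0],0.45],[[0,0,0],[0,0,0.8],0.45],[[0,0,0],[0,0,0.6],0.45],[[0,0,0],[0,0,0],0.45]]'
python3 - <<'E'
from h import *
where();plan([(541.5,41.8,35.5,1.61)],0.45)
E
```

```text
clock: 30.48
tcp_pos: [542.7, 46.7, 78.7]
eef_rot: [-2.182, -2.259, 0.003]
force: [-0.2, 0.2, 0.4]
gripper_width: 0.455
grasp_force: 0.0
t 30.48 tcp [542.7  46.7  78.7] yaw 1.606 down [-0.002 -0.    -1.   ] F [-0.2  0.2  0.4] Tz [-0.08  0.05  0.04] w 0.455 gf 0.0 q [-0.35  0.45  0.26  1.93 -0.16  0.79  0.03]
python3 -m inch '[[[-0.01,0.0,-0.02],[-0.08,-0.02,0.72],0.45],[[-0.0,0.0,-0.01],[-0.08,-0.02,0.72],0.45]]'
2 rows; err [0.11 0.01 0.  ]
```

```bash
python3 -m inch '[[[0,0,0],[-0.1,0,0.6],0.45],[[0,0,0],[-0.06,0,0.6],0.45],[[0,0,0],[0,0,0.2],0.45],[[0,0,0],[0,0,0],0.45]]'
python3 -m inch '[[[0,0,0],[0,0,0],0.1],[[0,0,0],[0,0,0],0.1],[[0,0,0],[0,0,0],0.1],[[0,0,0],[0,0,0],0.1],[[0,0,0],[0,0,-0.5],0.1],[[0,0,0],[0,0,-0.9],0.1],[[0,0,0],[0,0,-0.9],0.1],[[0,0,0],[0,0,-0.9],0.1]]' 25
python3 - <<'E'
from h import *
where();plan([(448.5,284,130,1.342),(448.5,284,65,1.342)],0.1)
E
```

```text
clock: 30.98
tcp_pos: [543.4, 41.5, 37.0]
eef_rot: [-2.183, -2.259, 0.001]
force: [0.2, 0.7, 0.8]
gripper_width: 0.451
grasp_force: 0.0
clock: 31.98
tcp_pos: [543.6, 41.5, 135.3]
eef_rot: [2.183, 2.259, 0.001]
force: [0.0, 0.0, -2.7]
gripper_width: 0.192
grasp_force: 24.9
t 31.98 tcp [543.6  41.5 135.3] yaw 1.605 down [ 0.001 -0.    -1.   ] F [ 0.   0.  -2.7] Tz [-0.1   0.01 -0.05] w 0.192 gf 24.9 q [-0.36  0.37  0.28  1.89 -0.13  0.9   0.01]
python3 -m inch '[[[0.0,0.0,0.19],[0.82,-0.29,0.02],0.1],[[0.0,-0.0,0.19],[0.81,-0.31,0.01],0.1],[[0.0,-0.0,0.19],[0.8,-0.33,0.02],0.1],[[0.0,-0.0,0.18],[0.79,-0.35,0.02],0.1],[[0.0,-0.0,0.19],[0.79,-0.38,0.02],0.1],[[0.0,-0.0,0.19],[0.77,-0.39,0.01],0.1],[[0.0,-0.0,0.19],[0.77,-0.42,0.02],0.1],[[0.0,-0.0,0.19],[0.75,-0.43,0.02],0.1]]'
python3 -m inch '[[[0.0,-0.0,0.19],[0.74,-0.45,0.02],0.1],[[0.0,-0.0,0.19],[0.72,-0.48,0.01],0.1],[[0.0,-0.0,-0.0],[0.0,0.0,0.72],0.1],[[0.0,-0.0,-0.0],[0.0,0.0,0.73],0.1],[[0.0,-0.0,-0.0],[0.0,0.0,0.72],0.1]]'
13 rows; err [-0.07 -0.11  0.05]
```

```bash
python3 -m inch '[[[0,0,0.2],[0.8,-0.3,0],0.1],[[0,0,0.2],[0.8,-0.3,0],0.1],[[0,0,0.2],[0.8,-0.3,0],0.1],[[0,0,0.2],[0.8,-0.4,0],0.1],[[0,0,0.2],[0.8,-0.4,0],0.1],[[0,0,0.2],[0.8,-0.4,0],0.1],[[0,0,0.2],[0.8,-0.4,0],0.1],[[0,0,0.2],[0.8,-0.4,0],0.1]]' >/dev/null
python3 -m inch '[[[0,0,0.2],[0.7,-0.4,0.2],0.1],[[0,0,0.1],[0.7,-0.5,0.5],0.1],[[0,0,0],[0,0,0.7],0.1],[[0,0,0],[0,0,0],0.1]]'
python3 - <<'E'
from h import *
where();plan([(449,284,60,1.342)],0.1)
E
```

```text
clock: 33.48
tcp_pos: [450.5, 285.2, 91.2]
eef_rot: [2.462, 1.951, -0.003]
force: [-0.0, 0.3, -1.8]
gripper_width: 0.191
grasp_force: 24.9
t 33.48 tcp [450.5 285.2  91.2] yaw 1.34 down [-0.001 -0.001 -1.   ] F [-0.   0.3 -1.8] Tz [-0.05  0.08  0.03] w 0.191 gf 24.9 q [-0.8   0.41  0.22  1.95 -0.12  0.8  -0.75]
python3 -m inch '[[[-0.01,0.01,-0.01],[-0.02,-0.02,0.52],0.1],[[0.0,0.0,-0.0],[-0.03,-0.02,0.52],0.1]]'
2 rows; err [-0.01 -0.05  0.01]
```

```bash
python3 -m inch '[[[0,0,0],[-0.05,-0.03,0.5],0.1],[[0,0,0],[0,0,0.5],0.1],[[0,0,0],[0,0,0.2],0.1],[[0,0,0],[0,0,0],0.1],[[0,0,0],[0,0,0.2],0.1],[[0,0,0],[0,0,0.2],0.1],[[0,0,0],[0,0,0],0.1]]'
```

```text
clock: 34.35
tcp_pos: [449.6, 284.1, 43.0]
eef_rot: [2.462, 1.951, -0.001]
force: [-0.3, -0.1, -1.5]
gripper_width: 0.19
grasp_force: 24.9
```

```bash
python3 -m inch '[[[0,0,0],[0,0,0.06],0.1],[[0,0,0],[0,0,0],0.4],[[0,0,0],[0,0,0],0.4],[[0,0,0],[0,0,-0.5],0.45],[[0,0,0],[0,0,-0.9],0.45],[[0,0,0],[0,0,-0.9],0.45],[[0,0,-0.2],[-0.9,0.5,-0.4],0.45],[[0,0,-0.2],[-0.9,0.5,0],0.45]]'
python3 - <<'E'
from h import *
where();s=blocks()
plan([(545.3,-29.9,130,1.46),(545.3,-29.9,60,1.46)],0.45)
E
```

```text
clock: 35.35
tcp_pos: [468.3, 224.9, 124.8]
eef_rot: [2.405, 2.021, 0.004]
force: [0.6, 0.9, -0.3]
gripper_width: 0.451
grasp_force: 0.0
t 35.35 tcp [468.3 224.9 124.8] yaw 1.398 down [ 0.002  0.002 -1.   ] F [ 0.6  0.9 -0.3] Tz [-0.09  0.04  0.02] w 0.451 gf 0.0 q [-0.71  0.33  0.24  1.96 -0.11  0.86 -0.58]
red grip [544.5 -29.9] [15.4 16.8] -0.7 body [546.2 -30. ] [36.3 36.2] -5.8 36 100
python3 -m inch '[[[0.02,-0.0,-0.05],[-0.78,0.4,-0.02],0.45],[[-0.0,-0.0,-0.04],[-0.78,0.38,-0.02],0.45],[[-0.0,-0.0,-0.05],[-0.78,0.39,-0.02],0.45],[[-0.0,-0.0,-0.05],[-0.79,0.38,-0.02],0.45],[[-0.0,-0.0,-0.04],[-0.78,0.37,-0.01],0.45],[[-0.0,-0.0,-0.05],[-0.79,0.37,-0.02],0.45],[[-0.0,-0.0,-0.05],[-0.8,0.37,-0.02],0.45],[[-0.0,-0.0,-0.04],[-0.79,0.36,-0.02],0.45]]'
python3 -m inch '[[[-0.0,-0.0,-0.05],[-0.8,0.35,-0.02],0.45],[[-0.0,-0.0,-0.05],[-0.8,0.35,-0.02],0.45],[[-0.0,-0.0,0.0],[0.0,0.0,0.78],0.45],[[-0.0,-0.0,0.0],[0.0,0.0,0.78],0.45],[[-0.0,-0.0,0.0],[0.0,0.0,0.77],0.45]]'
13 rows; err [-0.09 -0.06  0.11]
```

```bash
python3 -m inch '[[[0,0,0],[-0.8,0.4,0],0.45],[[0,0,-0.1],[-0.8,0.4,0],0.45],[[0,0,0],[-0.8,0.4,0],0.45],[[0,0,-0.1],[-0.8,0.4,0],0.45],[[0,0,0],[-0.8,0.4,0],0.45],[[0,0,-0.1],[-0.8,0.4,0],0.45],[[0,0,0],[-0.8,0.4,0],0.45],[[0,0,-0.1],[-0.8,0.4,0],0.45]]' >/dev/null
python3 -m inch '[[[0,0,0],[-0.8,0.3,0],0.45],[[0,0,0],[-0.8,0.3,0],0.45],[[0,0,0],[0,0,0.8],0.45],[[0,0,0],[0,0,0.8],0.45],[[0,0,0],[0,0,0],0.45]]'
python3 - <<'E'
from h import *
blocks();where();plan([(545,-29.9,36,1.46)],0.45)
E
```

```text
clock: 37.02
tcp_pos: [544.4, -29.1, 74.3]
eef_rot: [-2.349, -2.084, 0.002]
force: [0.1, 0.6, 0.0]
gripper_width: 0.455
grasp_force: 0.0
t 37.08 tcp [545.1 -29.1  75.3] yaw 1.452 down [-0. -0. -1.] F [0.1 0.6 0.5] Tz [-0.04  0.12  0.  ] w 0.452 gf 0.0 q [-0.25  0.46  0.31  1.93 -0.19  0.79  0.05]
python3 -m inch '[[[-0.0,0.0,-0.03],[-0.01,-0.0,0.66],0.45],[[-0.0,0.0,-0.03],[-0.02,-0.0,0.65],0.45]]'
2 rows; err [ 0.03 -0.13  0.02]
```

```bash
python3 -m inch '[[[0,0,0],[0,0,0.6],0.45],[[0,0,0],[0,0,0.6],0.45],[[0,0,0],[0,0,0.1],0.45],[[0,0,0],[0,0,0],0.45]]'
python3 -m inch '[[[0,0,0],[0,0,0],0.1],[[0,0,0],[0,0,0],0.1],[[0,0,0],[0,0,0],0.1],[[0,0,0],[0,0,0],0.1],[[0,0,0],[0,0,-0.5],0.1],[[0,0,0],[0,0,-0.9],0.1],[[0,0,0],[0,0,-0.9],0.1],[[0,0,0],[0,0,-0.9],0.1]]' 25
python3 - <<'E'
from h import *
where();plan([(535,337.5,132,1.342)],0.1)
E
```

```text
clock: 37.58
tcp_pos: [545.0, -29.2, 35.5]
eef_rot: [-2.35, -2.085, 0.001]
force: [-0.2, -0.3, 0.0]
gripper_width: 0.447
grasp_force: 0.0
clock: 38.58
tcp_pos: [545.1, -29.2, 133.5]
eef_rot: [2.35, 2.085, 0.0]
force: [1.0, -0.7, -1.8]
gripper_width: 0.187
grasp_force: 25.0
t 38.58 tcp [545.1 -29.2 133.5] yaw 1.452 down [ 0.001 -0.    -1.   ] F [ 1.  -0.7 -1.8] Tz [-0.06  0.04  0.05] w 0.187 gf 25.0 q [-0.28  0.37  0.34  1.89 -0.15  0.9   0.01]
python3 -m inch '[[[0.0,0.0,0.06],[0.93,-0.14,0.0],0.1],[[0.0,0.0,0.06],[0.93,-0.14,0.01],0.1],[[0.0,0.0,0.06],[0.93,-0.16,0.0],0.1],[[0.0,0.0,0.06],[0.93,-0.16,0.0],0.1],[[0.0,0.0,0.06],[0.92,-0.17,0.01],0.1],[[0.0,0.0,0.06],[0.92,-0.17,0.0],0.1],[[0.0,0.0,0.06],[0.93,-0.19,0.01],0.1],[[0.0,0.0,0.06],[0.92,-0.19,-0.0],0.1]]'
python3 -m inch '[[[0.0,0.0,0.06],[0.92,-0.2,0.0],0.1],[[0.0,0.0,0.06],[0.91,-0.21,0.01],0.1],[[0.0,0.0,0.06],[0.92,-0.21,0.0],0.1],[[0.0,0.0,0.06],[0.91,-0.22,0.0],0.1],[[0.0,0.0,0.06],[0.92,-0.23,0.01],0.1]]'
13 rows; err [ 0.11  0.07 -0.06]
```

```bash
python3 -m inch '[[[0,0,0.1],[0.9,-0.1,0],0.1],[[0,0,0],[0.9,-0.2,0],0.1],[[0,0,0.1],[0.9,-0.1,0],0.1],[[0,0,0],[0.9,-0.2,0],0.1],[[0,0,0.1],[0.9,-0.2,0],0.1],[[0,0,0],[0.9,-0.2,0],0.1],[[0,0,0.1],[0.9,-0.2,0],0.1],[[0,0,0],[0.9,-0.2,0],0.1]]' >/dev/null
python3 -m inch '[[[0,0,0.1],[0.9,-0.2,0],0.1],[[0,0,0.1],[0.9,-0.2,0],0.1],[[0,0,0.1],[0.9,-0.2,0],0.1],[[0,0,0.1],[0.9,-0.2,0.5],0.1],[[0,0,0.1],[1,-0.2,0.6],0.1],[[0,0,0],[0,0,0],0.1]]'
python3 - <<'E'
from h import *
where();plan([(535.3,337.5,60,1.342)],0.1)
E
```

```text
clock: 40.33
tcp_pos: [532.4, 334.0, 97.9]
eef_rot: [-2.473, -1.937, 0.003]
force: [0.3, -0.4, -2.0]
gripper_width: 0.187
grasp_force: 25.0
t 40.33 tcp [532.4 334.   97.9] yaw 1.329 down [-0.002 -0.001 -1.   ] F [ 0.3 -0.4 -2. ] Tz [-0.1   0.1  -0.03] w 0.187 gf 25.0 q [-0.79  0.55  0.24  1.7  -0.16  0.91 -0.72]
python3 -m inch '[[[-0.01,0.01,-0.05],[0.07,0.03,0.63],0.1],[[0.0,-0.0,-0.04],[0.07,0.04,0.63],0.1]]'
2 rows; err [0.12 0.07 0.14]
```

```bash
python3 -m inch '[[[0,0,-0.1],[0.12,0.06,0.6],0.1],[[0,0,0],[0,0,0.6],0.1],[[0,0,0],[0,0,0],0.1],[[0,0,0],[0,0,0.2],0.1],[[0,0,0],[0,0,0.2],0.1],[[0,0,0],[0,0,0.2],0.1],[[0,0,0],[0,0,0],0.1]]'
```

```text
clock: 41.2
tcp_pos: [536.1, 334.8, 44.2]
eef_rot: [2.462, 1.951, -0.001]
force: [-2.4, 1.5, -3.1]
gripper_width: 0.189
grasp_force: 25.0
```

```bash
python3 -m inch '[[[0,0,0],[0.05,0,0.12],0.1],[[0,0,0],[0,0,0],0.4],[[0,0,0],[0,0,0],0.4],[[0,0,0],[0,0,-0.5],0.45],[[0,0,0],[0,0,-0.9],0.45],[[0,0,0],[0,0,-0.9],0.45],[[0,0,0],[-0.9,0.4,-0.9],0.45],[[0,0,0],[-0.9,0.4,-0.9],0.45]]'
python3 -m inch '[[[0,0,0],[-0.9,0.4,-0.9],0.45],[[0,0,0],[-0.9,0.4,-0.9],0.45],[[0,0,0],[-0.9,0.4,-0.9],0.45],[[0,0,0],[-0.9,0.4,-0.8],0.45],[[0,0,0],[-0.9,0.4,0],0.45],[[0,0,0],[-0.9,0.4,0],0.45]]'
python3 - <<'E'
from h import *
where();s=snapshot("top");P=cloud(s);hsv=cv2.cvtColor(s["pixels"],cv2.COLOR_BGR2HSV)
blocks()
for n,lo,hi,c in(("red",(0,120,80),(8,255,255),(535.5,337.8)),("yellow",(22,120,100),(35,255,255),(465.3,354.2)),("violet",(135,60,60),(165,255,255),(449.1,284))):
    with np.errstate(invalid='ignore'):
        near=(np.hypot(P[...,0]-c[0],P[...,1]-c[1])<18)
        m=(cv2.inRange(hsv,lo,hi)>0)&near&(P[...,2]>46)
        b=near&(P[...,2]>33)&(P[...,2]<42)
    print(n,m.sum(),np.mean(P[m],0).round(1),"top z",np.percentile(P[m][:,2],80).round(1) if m.any() else"","body z",np.median(P[b][:,2]).round(1),b.sum())
u,v=proj(s,(490,310,30)).astype(int);a=s["pixels"][v-40:v+40,u-45:u+45]
a=cv2.resize(a,None,fx=5,fy=5,interpolation=cv2.INTER_CUBIC);cv2.imwrite("pics/r1.png",a)
plan([(600,-2,330,1.49),(687,-9.5,330,1.49)],0.38)
E
```

```text
clock: 42.2
tcp_pos: [548.0, 277.7, 166.2]
eef_rot: [2.462, 1.951, 0.002]
force: [0.2, -0.5, -0.4]
gripper_width: 0.448
grasp_force: 0.0
clock: 42.95
tcp_pos: [581.0, 103.1, 270.7]
eef_rot: [2.462, 1.95, 0.003]
force: [0.8, 0.1, 0.1]
gripper_width: 0.449
grasp_force: 0.0
t 42.95 tcp [581.  103.1 270.7] yaw 1.34 down [ 0.002  0.001 -1.   ] F [0.8 0.1 0.1] Tz [-0.06  0.08 -0.01] w 0.449 gf 0.0 q [-0.51  0.31  0.36  1.64 -0.12  1.21 -0.36]
red 0 [nan nan nan] top z  body z nan 0
yellow 0 [nan nan nan] top z  body z nan 0
violet 0 [nan nan nan] top z  body z nan 0
python3 -m inch '[[[0.01,0.0,-0.22],[-0.64,0.28,-0.4],0.38],[[0.0,0.0,-0.22],[-0.64,0.26,-0.39],0.38],[[0.0,0.0,-0.22],[-0.65,0.24,-0.4],0.38],[[0.0,0.0,-0.23],[-0.66,0.22,-0.39],0.38],[[0.0,0.0,-0.22],[-0.67,0.2,-0.4],0.38],[[0.0,0.0,0.0],[-0.0,0.73,0.0],0.38],[[0.0,0.0,0.0],[-0.01,0.73,0.0],0.38],[[0.0,0.0,0.0],[0.0,0.73,0.0],0.38]]'
python3 -m inch '[[[0.0,0.0,0.0],[-0.0,0.72,0.0],0.38]]'
9 rows; err [-0.13  0.1   0.12]
  return _methods._mean(a, axis=axis, dtype=dtype,
  ret = um.true_divide(
  ret = ret.dtype.type(ret / rcount)
```

View pics/r1.png

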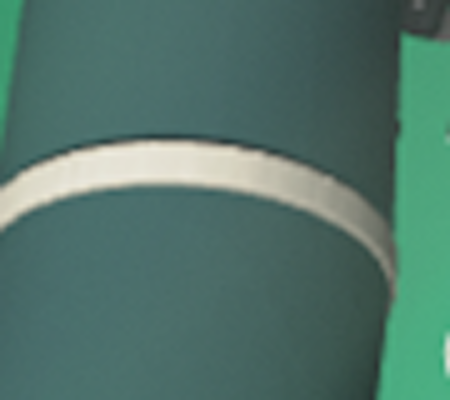

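The arm hides the rack in this crop. I'll move to above the handle and look again from there.

```bash
python3 -m inch '[[[0,0,-0.2],[-0.7,0.3,-0.4],0.38],[[0,0,-0.2],[-0.7,0.3,-0.4],0.38],[[0,0,-0.2],[-0.6,0.2,-0.4],0.38],[[0,0,-0.2],[-0.6,0.2,-0.4],0.38],[[0,0,-0.3],[-0.7,0.2,-0.4],0.38],[[0,0,0],[0,0.7,0],0.38],[[0,0,0],[0,0.7,0],0.38],[[0,0,0],[0,0.7,0],0.38]]'
cat > chk.py <<'E'
from h import *
where();C=[("red",(0,120,80),(8,255,255),(535.5,337.8)),("yellow",(22,120,100),(35,255,255),(465.3,354.2)),("violet",(135,60,60),(165,255,255),(449.1,284))]
out=[]
for cam in("top","scene"):
    s=snapshot(cam);P=cloud(s);hsv=cv2.cvtColor(s["pixels"],cv2.COLOR_BGR2HSV)
    for n,lo,hi,c in C:
        with np.errstate(invalid='ignore'):
            near=(np.hypot(P[...,0]-c[0],P[...,1]-c[1])<19)
            m=(cv2.inRange(hsv,lo,hi)>0)&near&(P[...,2]>50)&(P[...,2]<70)
            b=near&(P[...,2]>33)&(P[...,2]<43)
        if m.any():print(cam,n,m.sum(),"grip top",P[m].mean(0).round(1),"body z",np.median(P[b][:,2]).round(1) if b.any() else "",b.sum())
        else:print(cam,n,"not seen")
    u,v=proj(s,(490,310,30)).astype(int);out.append(cv2.resize(s["pixels"][v-40:v+40,u-40:u+40],None,fx=5,fy=5,interpolation=cv2.INTER_CUBIC))
cv2.imwrite("pics/r2.png",np.hstack(out))
plan([(687,-9.5,330,1.49),(687,-9.5,251,1.49)],0.38)
E
python3 chk.py
```

```text
clock: 44.05
tcp_pos: [662.2, -4.0, 330.2]
eef_rot: [2.305, 2.134, 0.001]
force: [-0.5, -0.5, 0.2]
gripper_width: 0.379
grasp_force: 0.0
t 44.05 tcp [662.2  -4.  330.2] yaw 1.494 down [ 0.001  0.    -1.   ] F [-0.5 -0.5  0.2] Tz [-0.1   0.08  0.07] w 0.379 gf 0.0 q [-0.31  0.43  0.39  1.36 -0.16  1.39  0.  ]
top red not seen
top yellow not seen
top violet not seen
scene red 30 grip top [536.6 333.4  56.8] body z 38.1 35
scene yellow 29 grip top [465.8 352.7  56.1] body z 38.3 43
scene violet 29 grip top [450.2 281.1  56.1] body z 38.0 44
python3 -m inch '[[[0.0,0.0,0.03],[-0.12,0.83,-0.03],0.38],[[0.0,0.0,-0.0],[0.0,-0.0,0.88],0.38],[[0.0,0.0,-0.0],[0.0,-0.0,0.88],0.38],[[0.0,0.0,-0.0],[0.0,-0.0,0.88],0.38]]'
4 rows; err [ 0.13 -0.15 -0.06]
```

View pics/r2.png

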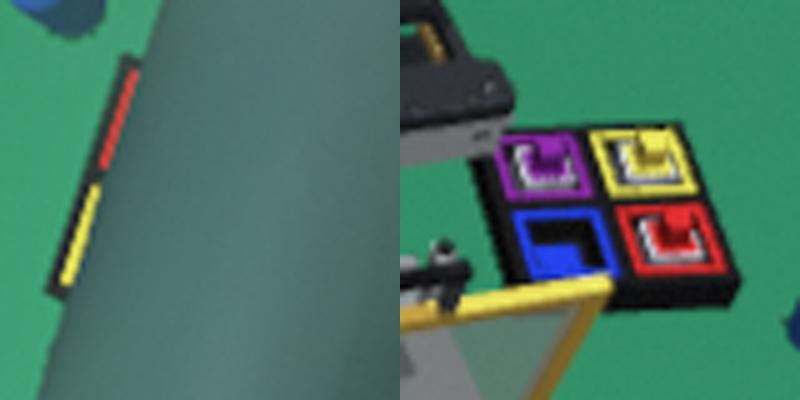

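All three blocks are fully down (grip tops at z≈56, and the scene crop shows them seated). Next I grasp the handle.

```bash
python3 -m inch '[[[0,0,0],[-0.15,0.8,0],0.38],[[0,0,0],[0,0,0.6],0.38],[[0,0,0],[0,0,0.8],0.38],[[0,0,0],[0,0,0.8],0.38],[[0,0,0],[0,0,0.4],0.38],[[0,0,0],[0,0,0],0.38]]'
python3 -m inch '[[[0,0,0],[0,0,0],0.05],[[0,0,0],[0,0,0],0.05],[[0,0,0],[0,0,0],0.05],[[0,0,0],[0,0,0],0.05]]' 40
python3 - <<'E'
from h import *
where()
t0=1.75;prev=(-190*np.cos(t0),190*np.sin(t0))
for t in np.linspace(t0,0,41)[1:]:
    c=(-190*np.cos(t),190*np.sin(t));print(round(t,2),round((c[0]-prev[0])/30,2),round(-(c[1]-prev[1])/30,2),end=" | ");prev=c
E
```

```text
clock: 44.9
tcp_pos: [684.6, -10.5, 250.8]
eef_rot: [-2.305, -2.134, 0.001]
force: [-0.2, -0.5, 0.6]
gripper_width: 0.381
grasp_force: 0.0
clock: 45.4
tcp_pos: [685.4, -10.9, 251.6]
eef_rot: [2.305, 2.134, 0.001]
force: [-0.7, 1.2, 4.8]
gripper_width: 0.118
grasp_force: 40.0
t 45.4 tcp [685.4 -10.9 251.6] yaw 1.494 down [ 0.001 -0.    -1.   ] F [-0.7  1.2  4.8] Tz [-0.08  0.42 -0.04] w 0.118 gf 40.0 q [-0.28  0.51  0.38  1.4  -0.19  1.26  0.03]
1.71 -0.27 -0.04 | 1.66 -0.28 -0.03 | 1.62 -0.28 -0.02 | 1.58 -0.28 -0.01 | 1.53 -0.28 0.0 | 1.49 -0.28 0.02 | 1.44 -0.28 0.03 | 1.4 -0.27 0.04 | 1.36 -0.27 0.05 | 1.31 -0.27 0.06 | 1.27 -0.27 0.08 | 1.23 -0.26 0.09 | 1.18 -0.26 0.1 | 1.14 -0.25 0.11 | 1.09 -0.25 0.12 | 1.05 -0.24 0.13 | 1.01 -0.24 0.14 | 0.96 -0.23 0.15 | 0.92 -0.22 0.16 | 0.88 -0.22 0.17 | 0.83 -0.21 0.18 | 0.79 -0.2 0.19 | 0.74 -0.19 0.2 | 0.7 -0.18 0.21 | 0.66 -0.17 0.22 | 0.61 -0.16 0.22 | 0.57 -0.15 0.23 | 0.53 -0.14 0.24 | 0.48 -0.13 0.24 | 0.44 -0.12 0.25 | 0.39 -0.11 0.25 | 0.35 -0.1 0.26 | 0.31 -0.09 0.26 | 0.26 -0.08 0.27 | 0.22 -0.07 0.27 | 0.18 -0.05 0.27 | 0.13 -0.04 0.27 | 0.09 -0.03 0.28 | 0.04 -0.02 0.28 | 0.0 -0.01 0.28 |
```

```bash
python3 -m inch '[[[0,0,0],[0,-0.27,-0.04],0.05],[[0,0,0],[0,-0.28,-0.03],0.05],[[0,0,0],[0,-0.28,-0.02],0.05],[[0,0,0],[0,-0.28,-0.01],0.05],[[0,0,0],[0,-0.28,0],0.05],[[0,0,0],[0,-0.28,0.02],0.05],[[0,0,0],[0,-0.28,0.03],0.05],[[0,0,0],[0,-0.27,0.04],0.05]]'
python3 -m inch '[[[0,0,0],[0,-0.27,0.05],0.05],[[0,0,0],[0,-0.27,0.06],0.05],[[0,0,0],[0,-0.27,0.08],0.05],[[0,0,0],[0,-0.26,0.09],0.05],[[0,0,0],[0,-0.26,0.1],0.05],[[0,0,0],[0,0,0],0.05]]'
```

```text
clock: 46.4
tcp_pos: [618.2, -5.4, 251.2]
eef_rot: [-2.305, -2.134, -0.0]
force: [3.7, 3.0, 1.7]
gripper_width: 0.116
grasp_force: 40.0
clock: 47.15
tcp_pos: [577.8, -2.3, 239.5]
eef_rot: [-2.304, -2.133, 0.002]
force: [-3.0, 4.0, 1.1]
gripper_width: 0.113
grasp_force: 40.0
```

```bash
python3 -m inch '[[[0,0,0],[0,-0.25,0.11],0.05],[[0,0,0],[0,-0.25,0.12],0.05],[[0,0,0],[0,-0.24,0.13],0.05],[[0,0,0],[0,-0.24,0.14],0.05],[[0,0,0],[0,-0.23,0.15],0.05],[[0,0,0],[0,-0.22,0.16],0.05],[[0,0,0],[0,-0.22,0.17],0.05],[[0,0,0],[0,0,0],0.05]]'
python3 -m inch '[[[0,0,0],[0,-0.21,0.18],0.05],[[0,0,0],[0,-0.2,0.19],0.05],[[0,0,0],[0,-0.19,0.2],0.05],[[0,0,0],[0,-0.18,0.21],0.05],[[0,0,0],[0,-0.17,0.22],0.05],[[0,0,0],[0,-0.16,0.22],0.05],[[0,0,0],[0,-0.15,0.23],0.05],[[0,0,0],[0,0,0],0.05]]'
```

```text
clock: 48.15
tcp_pos: [529.0, 1.4, 209.9]
eef_rot: [-2.305, -2.134, 0.001]
force: [2.7, 5.3, -5.8]
gripper_width: 0.113
grasp_force: 40.0
clock: 49.15
tcp_pos: [491.9, 4.1, 166.6]
eef_rot: [2.305, 2.134, -0.0]
force: [6.0, 4.7, -6.7]
gripper_width: 0.117
grasp_force: 40.0
```

```bash
python3 -m inch '[[[0,0,0],[0,-0.14,0.24],0.05],[[0,0,0],[0,-0.13,0.24],0.05],[[0,0,0],[0,-0.12,0.25],0.05],[[0,0,0],[0,-0.11,0.25],0.05],[[0,0,0],[0,-0.1,0.26],0.05],[[0,0,0],[0,-0.08,0.26],0.05],[[0,0,0],[0,-0.07,0.27],0.05],[[0,0,0],[0,0,0],0.05]]'
python3 -m inch '[[[0,0,0],[0,-0.06,0.27],0.05],[[0,0,0],[0,-0.05,0.27],0.05],[[0,0,0],[0,-0.03,0.27],0.05],[[0,0,0],[0,-0.02,0.27],0.05],[[0,0,0],[0,0,0.2],0.05],[[0,0,0],[0,0,0],0.05]]'
python3 -c "
from h import *
where()"
```

```text
clock: 50.15
tcp_pos: [469.5, 5.8, 113.4]
eef_rot: [2.305, 2.134, -0.0]
force: [4.9, 4.5, -3.9]
gripper_width: 0.114
grasp_force: 40.0
clock: 50.9
tcp_pos: [463.8, 6.3, 74.5]
eef_rot: [-2.304, -2.134, 0.003]
force: [-0.0, 5.6, -1.5]
gripper_width: 0.113
grasp_force: 40.0
t 50.9 tcp [463.8   6.3  74.5] yaw 1.494 down [-0.002 -0.    -1.   ] F [-0.   5.6 -1.5] Tz [ 1.33 -0.17 -0.04] w 0.113 gf 40.0 q [-0.37  0.33  0.34  2.12 -0.17  0.71  0.  ]
```

Still about 12 mm up. I'll lower slowly until it rests on the posts.

```bash
python3 -m inch '[[[0,0,0],[0,0,0.15],0.05],[[0,0,0],[0,0,0.15],0.05],[[0,0,0],[0,0,0.1],0.05],[[0,0,0],[0,0,0],0.05]]'
python3 -m inch '[[[0,0,0],[0,0,0.1],0.05],[[0,0,0],[0,0,0.05],0.05],[[0,0,0],[0,0,0],0.05]]'
```

```text
clock: 51.4
tcp_pos: [463.7, 6.2, 63.7]
eef_rot: [-2.304, -2.133, 0.002]
force: [-12.4, 4.8, 31.2]
gripper_width: 0.114
grasp_force: 40.0
clock: 51.78
tcp_pos: [463.7, 5.9, 59.6]
eef_rot: [-2.305, -2.132, 0.002]
force: [-15.1, 2.3, 41.3]
gripper_width: 0.113
grasp_force: 40.0
```

```bash
python3 -m inch '[[[0,0,0],[0,0,-0.05],0.38],[[0,0,0],[0,0,0],0.38],[[0,0,0],[0,0,0],0.38],[[0,0,0],[0,0,-0.5],0.38],[[0,0,0],[0,0,-0.9],0.38],[[0,0,0],[0,0,-0.9],0.38],[[0,0,0],[-0.9,0,-0.5],0.38],[[0,0,0],[-0.9,0,0],0.38]]'
python3 -m inch '[[[0,0,0],[-0.9,0,0],0.38],[[0,0,0],[-0.9,0,0],0.38],[[0,0,0],[-0.9,0,0],0.38],[[0,0,0],[-0.9,0,0],0.38],[[0,0,0],[0,0,0],0.38]]'
python3 - <<'E'
from h import *
s=snapshot("top");P=cloud(s);I=s["pixels"];hsv=cv2.cvtColor(I,cv2.COLOR_BGR2HSV)
m=np.zeros(I.shape[:2],bool);m[105:225,165:300]=cv2.inRange(hsv[105:225,165:300],(22,150,100),(35,255,255))>0
with np.errstate(invalid='ignore'):m&=(P[...,2]>55)
print("frame z",np.percentile(P[m][:,2],[10,50,90]),m.sum())
m=np.zeros(I.shape[:2],bool);m[190:222,195:262]=hsv[190:222,195:262,2]<70
with np.errstate(invalid='ignore'):m&=(P[...,2]>72)&(P[...,2]<125)
print("handle",np.median(P[m],axis=0),m.sum())
where();plan([(470.5,-318.5,130,0.39),(470.5,-318.5,85,0.39)],0.4)
E
```

```text
clock: 52.78
tcp_pos: [461.3, -48.3, 146.6]
eef_rot: [2.304, 2.134, 0.003]
force: [-0.0, 0.1, -0.2]
gripper_width: 0.381
grasp_force: 0.0
clock: 53.4
tcp_pos: [452.0, -157.1, 145.4]
eef_rot: [2.308, 2.13, -0.0]
force: [-0.5, 0.5, 0.6]
gripper_width: 0.381
grasp_force: 0.0
frame z [81.90050778 85.41848842 88.58071293] 116
handle [467.30883615  42.44299728  85.86743319] 96
t 53.45 tcp [ 452.2 -155.8  145.2] yaw 1.492 down [ 0. -0. -1.] F [0.  0.3 0.3] Tz [-0.05  0.06 -0.01] w 0.384 gf 0.0 q [-0.14  0.25  0.47  2.04 -0.14  0.88  0.33]
python3 -m inch '[[[0.0,0.0,0.88],[-0.6,0.11,0.06],0.4],[[0.0,0.0,0.87],[-0.57,0.19,0.05],0.4],[[0.0,0.0,0.88],[-0.55,0.26,0.06],0.4],[[0.0,-0.0,0.88],[-0.52,0.32,0.06],0.4],[[0.0,-0.0,0.87],[-0.47,0.38,0.05],0.4],[[0.0,-0.0,0.88],[-0.42,0.44,0.06],0.4],[[0.0,-0.0,0.88],[-0.36,0.48,0.06],0.4],[[0.0,-0.0,0.88],[-0.31,0.53,0.05],0.4]]'
python3 -m inch '[[[0.0,-0.0,0.87],[-0.23,0.55,0.06],0.4],[[0.0,-0.0,0.0],[-0.0,0.0,0.75],0.4],[[0.0,-0.0,0.0],[-0.0,0.0,0.75],0.4]]'
11 rows; err [ 0.06  0.13 -0.03]
```

```bash
python3 -m inch '[[[0,0,0.9],[-0.6,0.1,0],0.4],[[0,0,0.9],[-0.6,0.2,0],0.4],[[0,0,0.9],[-0.5,0.3,0],0.4],[[0,0,0.9],[-0.5,0.3,0],0.4],[[0,0,0.9],[-0.5,0.4,0],0.4],[[0,0,0.9],[-0.4,0.4,0],0.4],[[0,0,0.9],[-0.4,0.5,0],0.4],[[0,0,0.8],[-0.3,0.5,0],0.4]]' >/dev/null
python3 -m inch '[[[0,0,0.8],[-0.3,0.6,0],0.4],[[0,0,0],[0,0,0],0.4],[[0,0,0],[0,0,0],0.4]]'
python3 - <<'E'
from h import *
where();plan([(470.5,-318.5,100,0.39),(470.5,-318.5,59,0.39)],0.4)
E
```

```text
clock: 54.82
tcp_pos: [468.2, -318.3, 144.6]
eef_rot: [-3.08, -0.614, -0.0]
force: [0.7, 0.2, -0.4]
gripper_width: 0.4
grasp_force: 0.0
t 54.83 tcp [ 468.2 -318.3  144.6] yaw 0.394 down [-0.     0.001 -1.   ] F [ 0.7  0.2 -0.4] Tz [0.02 0.12 0.01] w 0.4 gf 0.0 q [-0.01  0.46  0.71  1.84 -0.36  0.97 -0.32]
python3 -m inch '[[[-0.0,-0.0,0.01],[0.03,0.02,0.74],0.4],[[-0.0,-0.0,0.02],[0.04,0.02,0.75],0.4],[[-0.0,-0.0,-0.0],[-0.0,-0.0,0.68],0.4],[[-0.0,-0.0,-0.0],[-0.0,-0.0,0.68],0.4]]'
4 rows; err [ 0.06 -0.1   0.14]
```

```bash
python3 -m inch '[[[0,0,0],[0.08,0.05,0.8],0.4],[[0,0,0],[0,0,0.8],0.4],[[0,0,0],[0,0,0.8],0.4],[[0,0,0],[0,0,0.45],0.4],[[0,0,0],[0,0,0],0.05],[[0,0,0],[0,0,0],0.05],[[0,0,0],[0,0,0],0.05],[[0,0,0],[0,0,0],0.05]]' 20
python3 -m inch '[[[0,0,-0.6],[0,0,0],0.05],[[0,0,-0.8],[0,0,0],0.05],[[0,0,-0.8],[0,0,0],0.05],[[0,0,-0.8],[0,0,0],0.05],[[0,0,-0.8],[0,0,0],0.05],[[0,0,-0.8],[0,0,0],0.05],[[0,0,-0.4],[0,0,0],0.05],[[0,0,0],[0,0,0],0.05]]'
python3 -c "
from h import *
where()"
```

```text
clock: 55.82
tcp_pos: [471.1, -320.2, 59.9]
eef_rot: [3.081, 0.61, 0.002]
force: [-2.2, 1.7, 7.8]
gripper_width: 0.135
grasp_force: 20.0
clock: 56.82
tcp_pos: [471.7, -320.9, 59.9]
eef_rot: [2.685, 1.627, 0.002]
force: [5.0, -2.3, -0.6]
gripper_width: 0.135
grasp_force: 20.0
t 56.83 tcp [ 471.7 -320.9   59.9] yaw 1.09 down [ 0.002 -0.002 -1.   ] F [ 5.  -2.3 -0.6] Tz [-0.78 -1.   -0.01] w 0.135 gf 20.0 q [ 0.18  0.54  0.46  1.88 -0.33  0.79  0.34]
```

```bash
python3 -m inch '[[[0,0,0],[0,0,0],0.4],[[0,0,0],[0,0,0],0.4],[[0,0,0],[0,0,-0.6],0.4],[[0,0,0],[0,0,-0.9],0.4],[[0,0,0],[0,0,-0.9],0.4],[[0,0,0],[0,0,-0.9],0.4],[[0,0,0],[0,0,-0.9],0.4],[[0,0,0],[0,0,0],0.4]]'
sed -i '/^plan/d' chk.py
cat >> chk.py <<'E'
u,v=proj(s,(471,-319,60)).astype(int);out[0]=cv2.resize(s["pixels"][v-40:v+40,u-40:u+40],None,fx=5,fy=5,interpolation=cv2.INTER_CUBIC)
cv2.imwrite("pics/f1.png",np.hstack(out))
E
python3 chk.py
```

```text
clock: 57.82
tcp_pos: [471.3, -320.8, 187.9]
eef_rot: [2.685, 1.625, 0.003]
force: [0.3, -0.7, -1.3]
gripper_width: 0.395
grasp_force: 0.0
t 57.83 tcp [ 471.3 -320.8  187.9] yaw 1.088 down [ 0.004 -0.002 -1.   ] F [ 0.3 -0.7 -1.3] Tz [-0.13  0.08  0.02] w 0.395 gf 0.0 q [ 0.12  0.37  0.54  1.79 -0.22  1.04  0.25]
top red 46 grip top [537.8 334.8  56.4] body z 37.3 61
top yellow 44 grip top [468.1 354.7  56.2] body z 36.6 70
top violet 40 grip top [451.7 283.7  56.1] body z 37.8 70
scene red 32 grip top [536.1 333.6  56. ] body z 37.7 40
scene yellow 26 grip top [464.4 352.8  56.1] body z 36.9 37
scene violet 28 grip top [450.5 281.2  56.5] body z 37.7 36
```

View pics/f1.png

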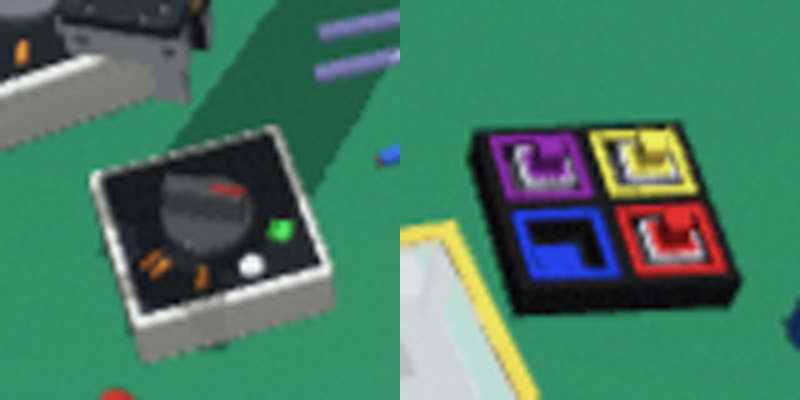

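The knob's red-lined end points to the green square, the three blocks are seated and the guard is closed, so I'm handing in.

```bash
python3 -c "
from cell import *
print(finish_job())"
```

```text
the job is handed in; nothing more can be done
None
```

I handed the job in at about 58 s. The selector went to off, the guard was opened, and the red, yellow and violet blocks went into their own pockets (no blue block in the bay). The guard was then closed gently and the selector turned to standby. The final pictures show all of this, but the hand-in returned no verdict.

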